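Stack the teaching-kit totes and press the lid home

TASK

Put the pink footpiece lying flat into the bottom tote on the white plinth, then stack every loose grey tote on top of it in one straight pile, each turned end for end relative to the tote beneath so that it locks in at the stacking height instead of nesting down inside. Finally put the lid on the topmost tote and press it down until it is fully home on the rim all round; leave the jar, dish and bottle alone.

Things in the scene. Friction and masses are not known exactly. Their poses are not given: they have to be found in the camera images.
- base_tote: Bottom tote, fixed on a white plinth 190x100x10 mm. Grey, open, 150 long (x), 60 wide (y), 62 high. Origin: centre of its underside (plinth's top), +x to the white-card end, z up. All totes alike: lower body z 0-33, outside 136x46; collar z 33-62 with upright 4 mm walls, outside 150x60, mouth 142x52: grip it across the 60 mm. Inner floor at z 4 mm, 105x39. Card holder sticks out 10 mm.
- base_card (a point): Card end of the bottom tote: 75 mm from its centre along +x, 45 mm up. How totes stack: 180 degrees to the one below (card ends opposite), a tote's lower body drops 14 mm into the mouth and stands on ledges, underside 48 mm above that of the lower tote, 3 mm play all round. Same way round it slips past the ledges and nests: only 33 mm above.
- tote1: Loose grey tote, same moulding as the bottom one, 0.14 to 0.28 kg. Two or three loose totes are there; an absent one reads None from the start. Origin: centre of its underside; +x along its length to the white-card end, z up. Starts standing on the bench, turned up to 25 degrees from world x.
- tote2: Loose grey tote, as tote1.
- tote3: Loose grey tote, as tote1.
- card1 (a point): Card end of tote1: 75 mm along its +x, 45 mm up. The ledges inside every mouth, tops 14 mm below the rim, reach 11.5 mm in from the ends: ONE in the middle (16 mm wide) at the card end, TWO in the corners at the other end.
- card2 (a point): The same point of tote2
- card3 (a point): The same point of tote3
- lid: Grey lid, 0.16 kg: plate 150 (x) x 60 x 6 mm; on it a grip rib 70 long (x), 18 thick (y), top at z 36; under it a plug 136x49, 11 deep. Origin: centre of the plate's UNDERSIDE (11 mm up on the bench). Either way round fits. White sprung clip bars on the plug stop it about 8 mm proud of a rim; push its middle down with some 7 to 15 N until the plate is on the rim (origin 62 mm above the tote's underside); it stays.
- footpiece: Loose pink painted wooden footpiece of the baby length board, about 0.09 kg: a sole 90 mm (x) x 30 mm (y) x 8 mm with an upright fin across its middle, 14 mm thick (x) x 30 mm (y), its top at z = 24 mm. Origin: centre of its underside. Grip the fin between its two broad faces (closing along x). It lies in the bottom tote lengthwise, either way round.
- jar: Bystander: glass jar with a steel cap, 64 mm across, 65 mm high, origin at the middle of its underside
- dish: Bystander: steel bowl, 84 mm across, 40 mm high, origin at the middle of its underside
- gel: Bystander: white bottle, 60 mm across, 150 mm high, origin at the middle of its underside

How it is judged:
On the way, in this order (a step that is already met when the one before it is completed fails the run):
1. the footpiece lies in the bottom tote (x of footpiece in the frame of base_tote between -0.025 and 0.025 m and y of footpiece in the frame of base_tote between -0.015 and 0.015 m and z of footpiece in the frame of base_tote between -0.002 and 0.012 m and angle between footpiece's own z axis and vertical below 0.15 rad), for 0.2 s.
2. every loose tote stands interlocked in the pile, each turned 180 degrees to the one beneath (((z of tote1 in the frame of base_tote between 0.043 and 0.053 m and x of tote1 in the frame of base_tote between -0.012 and 0.012 m and y of tote1 in the frame of base_tote between -0.012 and 0.012 m and angle between tote1's own z axis and vertical below 0.06 rad and x of card1 in the frame of base_tote below -0.055 m) or (z of tote1 in the frame of base_tote between 0.091 and 0.101 m and x of tote1 in the frame of base_tote between -0.012 and 0.012 m and y of tote1 in the frame of base_tote between -0.012 and 0.012 m and angle between tote1's own z axis and vertical below 0.06 rad and x of card1 in the frame of base_tote above 0.055 m) or (z of tote1 in the frame of base_tote between 0.139 and 0.149 m and x of tote1 in the frame of base_tote between -0.012 and 0.012 m and y of tote1 in the frame of base_tote between -0.012 and 0.012 m and angle between tote1's own z axis and vertical below 0.06 rad and x of card1 in the frame of base_tote below -0.055 m)) and ((z of tote2 in the frame of base_tote between 0.043 and 0.053 m and x of tote2 in the frame of base_tote between -0.012 and 0.012 m and y of tote2 in the frame of base_tote between -0.012 and 0.012 m and angle between tote2's own z axis and vertical below 0.06 rad and x of card2 in the frame of base_tote below -0.055 m) or (z of tote2 in the frame of base_tote between 0.091 and 0.101 m and x of tote2 in the frame of base_tote between -0.012 and 0.012 m and y of tote2 in the frame of base_tote between -0.012 and 0.012 m and angle between tote2's own z axis and vertical below 0.06 rad and x of card2 in the frame of base_tote above 0.055 m) or (z of tote2 in the frame of base_tote between 0.139 and 0.149 m and x of tote2 in the frame of base_tote between -0.012 and 0.012 m and y of tote2 in the frame of base_tote between -0.012 and 0.012 m and angle between tote2's own z axis and vertical below 0.06 rad and x of card2 in the frame of base_tote below -0.055 m)) and ((z of tote3 in the frame of base_tote between 0.043 and 0.053 m and x of tote3 in the frame of base_tote between -0.012 and 0.012 m and y of tote3 in the frame of base_tote between -0.012 and 0.012 m and angle between tote3's own z axis and vertical below 0.06 rad and x of card3 in the frame of base_tote below -0.055 m) or (z of tote3 in the frame of base_tote between 0.091 and 0.101 m and x of tote3 in the frame of base_tote between -0.012 and 0.012 m and y of tote3 in the frame of base_tote between -0.012 and 0.012 m and angle between tote3's own z axis and vertical below 0.06 rad and x of card3 in the frame of base_tote above 0.055 m) or (z of tote3 in the frame of base_tote between 0.139 and 0.149 m and x of tote3 in the frame of base_tote between -0.012 and 0.012 m and y of tote3 in the frame of base_tote between -0.012 and 0.012 m and angle between tote3's own z axis and vertical below 0.06 rad and x of card3 in the frame of base_tote below -0.055 m))), for 0.2 s.
3. the lid is fully home on the topmost tote ((z of lid in the frame of base_tote between 0.154 and 0.162 m or z of lid in the frame of base_tote between 0.202 and 0.21 m) and x of lid in the frame of base_tote between -0.014 and 0.014 m and y of lid in the frame of base_tote between -0.014 and 0.014 m and angle between the x axis of lid and the x axis of base_tote, either way round below 0.2 rad and angle between lid's own z axis and vertical below 0.03 rad), for 0.2 s.
At the end, for the whole second after the job is handed in: Footpiece flat in the bottom tote; loose totes upright in one pile, within 12 mm of its axis, undersides 48, 96 (144) mm above the bottom one's (5 mm), card ends alternating; lid level (0.03 rad), plate underside 62 mm (4 mm) above the top tote's underside; all at rest (all of step 1 and all of step 2 and all of step 3 and linear speed of each of tote1, tote2, tote3, lid, footpiece below 0.03 m/s); the robot touches nothing.
It fails at once if the jar is pushed more than 30 mm or tipped over (distance of jar from where it was at the start of the episode above 0.03 m or angle between jar's own z axis and vertical above 0.5 rad).
It fails at once if the steel bowl is pushed more than 30 mm or tipped over (distance of dish from where it was at the start of the episode above 0.03 m or angle between dish's own z axis and vertical above 0.5 rad).
It fails at once if the white bottle is pushed more than 30 mm or tipped over (distance of gel from where it was at the start of the episode above 0.03 m or angle between gel's own z axis and vertical above 0.5 rad).
Of tote1, tote2, tote3 only 2 to 3 are there at a start; the rules pass over those that are not, and their reading is None.
At some moment in a run one of lid, footpiece may be knocked a few centimetres aside while the robot is not near it.
It also fails if it takes over 210 s, if anything falls off the work surface, if the arm or the gripper's body presses on something with over 40 N, if the wrist force passes 120 N, or if a joint passes its speed limit or range.

ROBOT

A 7-joint arm with a two-finger parallel gripper is mounted at the origin on the work surface. World frame = base frame: x ahead of the robot, y to its left, z up, the work surface at z = 0. Lengths are in m, angles in rad, forces in N, time in s.
With the tool pointing down it reaches from about 0.425 to 0.925 m from the base axis. Payload 6.8 kg.
Tool frame: the origin (TCP) lies at the very end of the fingers, on their centre line; the grasp point (between the pads) lies 19 mm behind it (hold_point_z is the distance from the TCP to the grasp point, in m); z points along the fingers, y is the direction in which the jaws open and shut (so a half turn about z gives the same grasp; the last joint's range is limited). The gripper opens to 85 mm and grips with 20 to 120 N. Pads are 22 mm wide; open, the fingers measure 114 mm over their backs; the gripper's body (76 mm by 85 mm) begins 54 mm behind the grasp point. The pads swing forward as they close: fully open they stand 13 mm farther back than shut.
Start: joints at [1.076, 0.477, 0.022, 1.555, -0.011, 1.109, -0.083], TCP at [0.255, -0.625, 0.231] pointing down, gripper open.
Joint ranges: [-2.96, 2.96], [-0.34, 2.1], [-1.41, 1.46], [0.24, 2.44], [-1.37, 4.51], [0.17, 1.92], [-2.96, 2.96]. Speed limits (rad/s): [2.39, 2.39, 3.14, 3.14, 3.14, 3.14, 3.14].

INTERFACE

Orientations are given as a unit quaternion [w, x, y, z].
In Python, from station import get_obs, read_camera, calibration, hand_in, regions_of, hold_point_z gives the robot as it stands.
- The arm moves only by the tool send_rows, never from a script. Its argument "motion" is text: rows parted by semicolons, each of 7 numbers parted by spaces: the shift along the world's x, y, z in cm, then the turn, a rotation vector about the world's x, y, z in degrees, then the closure, from 0 (fully open) to 1 (shut). In form: dx dy dz rx ry rz fingers; .... A call has 1 to 20 rows; each row shifts and turns the pose as measured when the row begins; what a row does not reach is not made up. A row lasts 1/12 s, in which the tool goes at most 41.7 mm and 7.16 degrees, less where a joint would pass 70% of its speed; a pose out of reach is approached as far as the arm can. A call is refused whole if a number of a shift passes 4.17 or a number of a turn 7.16, either way. A call with a gripper value outside its range is refused whole. The fingers move at their own pace and stop on an object; "newtons" is the grip in N (left out, the last holds). Time passes only in rows, so rows that do not move let the fingers close. It gives the time, the measured TCP pose, the force and the opening at its end, in the units of the state.
- get_obs(): the state, without advancing time (a new reading comes with each control period).
- read_camera(name): name is "scene" or "top"; returns the picture (420x560x3 uint8, red, green, blue); there is no depth.
- calibration(name): a dict with "mtx" (3x3 intrinsics, pixels), "k1" (the pictures are not rectified: a ray, as slopes to the right and down, at radius r is drawn at 1 + k1 r^2 times it, then the intrinsics apply), "R" (3x3) and "t" (3): a world point X has camera coordinates R X + t. Camera axes: x right, y down, z forward; pixel columns grow to the right and rows downward; lengths in m; the calibration is good to about 2 mm. A picture is of the moment at which its call begins. calibration takes no time and is no camera call.
- hand_in(): hands the job in, once; it reports no verdict.
Trained networks look in the newest picture that a camera, given by its name, has taken for a name from the list of things; names that differ only in an ending like _2 or _b are one class to them, and where a whole thing is asked for, a point or a joint stands for the part that bears it (a point fixed in the world has none). Each returns a list of dicts, best first, with "conf" (0 to 1); they miss things now and then, are a little off and sometimes report something else, mostly with a low value. They report only what shows in the picture. A call takes as long as a camera call.
- regions_of(thing, camera): "region" (420x560 bool, what is visible of it) and "point" ([column, row] in pixels, amid what is visible of it).
The state is a dict: "t": time; "q": joint angles; "joint_vel": joint speeds; "joint_torque": joint torques, N m; "eef_pos": TCP position; "tool_rot": TCP orientation; "contact_force": force on the tool from outside, world axes, zero at the start; "torque": the same for the moment, N m; "gripper_width": opening from 0.0 (shut) to 1.0 (fully open).
Only numpy, scipy, OpenCV 4.12 (cv2) and the standard library are available. Lean on these libraries where they do the work, as an engineer would, in place of code of your own. Each camera call takes 0.05 s, during which the arm holds its last target.

## Working session

There is one attempt and no reset: what is moved stays moved. The work goes in short steps, Python scripts to look and compute and a tool call to move; the robot and the scene stay as the last step left them, time stands still between calls to the robot, and variables do not carry over. Pictures are saved under pics/ and viewed, and the job is handed in when it is done.

Besides the shell and the picture viewer there is one more tool, called after "Call:" in YAML: its name, and indented under it one key for each argument. send_rows: Moves the arm, as the interface text tells. Its arguments: {"type":"object","properties":{"motion":{"type":"string"},"newtons":{"type":"number"}},"required":["motion"]}

```bash
ls; mkdir -p pics; python3 - <<'E'
from station import *
import cv2
print(get_obs()); print(hold_point_z)
for n in("scene","top"):
    im=read_camera(n); cv2.imwrite(f"pics/{n}0.png",im[:,:,::-1]); print(calibration(n))
E
```

```text
pics
{'t': 0.0, 'q': array([ 1.07588205,  0.47778005,  0.02233365,  1.55645893, -0.01147295,
        1.10928272, -0.08312098]), 'joint_vel': array([-0.00017357,  0.00015109,  0.00072602,  0.00105816, -0.00101071,
        0.00020942,  0.00010748]), 'joint_torque': array([ 7.81314111e-05, -5.96458840e+01,  1.60815977e+00, -2.81191528e+01,
        1.24576018e-02,  9.48758185e-03,  1.60394552e-05]), 'eef_pos': array([ 0.25439701, -0.62458899,  0.23033589]), 'tool_rot': array([-8.65517942e-04,  9.81352939e-01,  1.92212378e-01, -2.48322783e-04]), 'contact_force': array([ 0.54962325,  0.14761284, -0.09084255]), 'torque': array([ 0.04653555, -0.02973971, -0.01812154]), 'gripper_width': 0.9995819092834286}
0.0187
{'mtx': array([[448.92212734,   0.        , 273.30678283],
       [  0.        , 448.92212734, 204.62757006],
       [  0.        ,   0.        ,   1.        ]]), 'k1': -0.07391522023194808, 'R': array([[ 0.1072819 ,  0.99422604,  0.00227676],
       [ 0.80487622, -0.08550533, -0.58725047],
       [-0.58366503,  0.06483386, -0.80940206]]), 't': array([-0.05048218, -0.43990993,  1.72230785])}
{'mtx': array([[471.44495925,   0.        , 288.80235946],
       [  0.        , 471.44495925, 209.30905485],
       [  0.        ,   0.        ,   1.        ]]), 'k1': -0.009212726505103573, 'R': array([[-0.00352649, -0.99996825,  0.00714652],
       [-0.98193479,  0.00211067, -0.18920788],
       [ 0.18918679, -0.00768465, -0.98191105]]), 't': array([-0.01673699,  0.62912182,  1.07059742])}
```

View pics/scene0.png

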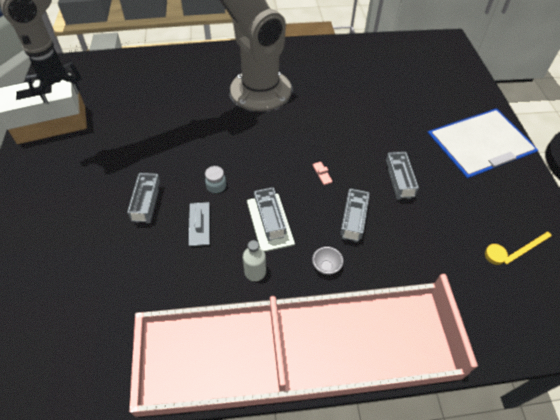

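View pics/top0.png

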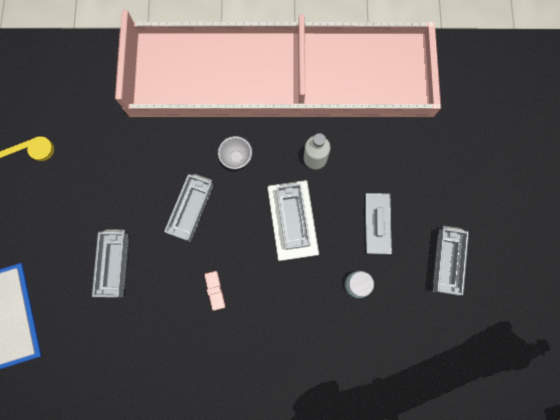

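```bash
cat > h.py <<'E'
import numpy as np, cv2
from scipy.optimize import minimize
from station import *
CAL={n:calibration(n) for n in("scene","top")}
def proj(P,n):
    c=CAL[n];P=np.atleast_2d(P)@c["R"].T+c["t"]
    s=P[:,:2]/P[:,2:];r2=(s**2).sum(1,keepdims=True)
    s=s*(1+c["k1"]*r2);return s@c["mtx"][:2,:2].T+c["mtx"][:2,2]
def back(uv,z,n):
    c=CAL[n];d=(np.array(uv,float)-c["mtx"][:2,2])/c["mtx"][0,0]
    s=d.copy()
    for _ in range(10): s=d/(1+c["k1"]*(s@s))
    o=-c["R"].T@c["t"];v=c["R"].T@np.r_[s,1]
    return o+v*(z-o[2])/v[2]
def box(x0,x1,y0,y1,z0,z1): return np.array([[x,y,z] for x in(x0,x1) for y in(y0,y1) for z in(z0,z1)])
TOTE=[box(-.068,.068,-.023,.023,0,.033),box(-.075,.075,-.03,.03,.033,.062),box(.075,.085,-.02,.02,.037,.053)]
LID=[box(-.075,.075,-.03,.03,0,.006),box(-.035,.035,-.009,.009,.006,.036),box(-.068,.068,-.0245,.0245,-.011,0)]
FOOT=[box(-.045,.045,-.015,.015,0,.008),box(-.007,.007,-.015,.015,.008,.024)]
S=4
def mask(model,x,y,z,a,n):
    m=np.zeros((420*S,560*S),np.uint8);c,s=np.cos(a),np.sin(a);R=np.array([[c,-s,0],[s,c,0],[0,0,1]])
    for b in model:
        p=proj(b@R.T+[x,y,z],n);h=cv2.convexHull(((p+.5)*S).astype(np.int32));cv2.fillConvexPoly(m,h,1)
    return m
def fit(model,regs,x,y,z,a,ret=False):
    big={n:cv2.resize(r.astype(np.uint8),None,fx=S,fy=S,interpolation=cv2.INTER_NEAREST) for n,r in regs.items()}
    def f(v):
        t=0
        for n,b in big.items():
            m=mask(model,v[0]/100,v[1]/100,z,v[2]/10,n)
            t+=1-(m&b).sum()/max(1,(m|b).sum())
        return t
    best=None
    for da in(0,.15,-.15):
        v0=np.array([x*100,y*100,(a+da)*10])
        r=minimize(f,v0,method="Nelder-Mead",options=dict(initial_simplex=v0+np.array([[0,0,0],[1,0,0],[0,1,0],[0,0,1.5]]),xatol=.005,fatol=1e-4))
        if best is None or r.fun<best.fun:best=r
    return best.x[0]/100,best.x[1]/100,best.x[2]/10,best.fun/len(big)
def crop(im,u,v,w,k,name):
    u,v=int(u),int(v);c=im[max(0,v-w):v+w,max(0,u-w):u+w,::-1];cv2.imwrite(name,cv2.resize(c,None,fx=k,fy=k,interpolation=cv2.INTER_CUBIC))
E
cat > see.py <<'E'
from h import *
import pickle
out={}
for n in("scene","top"):
    read_camera(n)
    for th in("tote1","base_tote","lid","footpiece","jar","dish","gel","card1"):
        r=regions_of(th,n);out[n,th]=r
        print(n,th,[(round(d["conf"],2),[round(float(q)) for q in d["point"]],int(d["region"].sum()),back(d["point"],.03,n)[:2].round(3).tolist()) for d in r])
pickle.dump(out,open("out.pkl","wb"))
print(get_obs()["t"])
E
python3 see.py; python3 - <<'E'
import cv2
im=cv2.imread("pics/top0.png");cv2.imwrite("pics/topz.png",cv2.resize(im[170:310,80:480],None,fx=2,fy=2,interpolation=2))
E
```

```text
scene tote1 [(0.93, [352, 215], 1087, [0.631, 0.221]), (0.89, [145, 196], 1052, [0.492, -0.404]), (0.71, [400, 176], 1048, [0.498, 0.407])]
scene base_tote [(0.84, [268, 220], 1917, [0.621, -0.033])]
scene lid [(0.84, [198, 219], 909, [0.597, -0.239])]
scene footpiece [(0.61, [321, 172], 203, [0.456, 0.157])]
scene jar [(0.85, [219, 176], 459, [0.438, -0.17])]
scene dish [(0.86, [329, 256], 636, [0.762, 0.126])]
scene gel [(0.97, [257, 261], 752, [0.756, -0.077])]
scene card1 [(0.87, [356, 214], 1023, [0.63, 0.234]), (0.85, [142, 201], 1114, [0.512, -0.412]), (0.72, [402, 175], 1039, [0.495, 0.413])]
top tote1 [(0.83, [451, 259], 2072, [0.511, -0.411]), (0.74, [110, 264], 2056, [0.501, 0.411]), (0.72, [188, 208], 1847, [0.64, 0.229])]
top base_tote [(0.95, [291, 219], 2982, [0.612, -0.024])]
top lid [(0.89, [379, 221], 1504, [0.605, -0.24])]
top footpiece [(0.94, [213, 294], 435, [0.431, 0.163])]
top jar [(0.71, [357, 284], 603, [0.451, -0.182]), (0.57, [450, 262], 1939, [0.504, -0.409])]
top dish [(0.74, [235, 152], 813, [0.782, 0.115])]
top gel [(0.65, [314, 148], 771, [0.791, -0.083])]
top card1 [(0.87, [110, 264], 2044, [0.501, 0.411]), (0.84, [191, 207], 1862, [0.642, 0.223]), (0.58, [449, 262], 1961, [0.505, -0.405])]
1.0
```

View pics/topz.png

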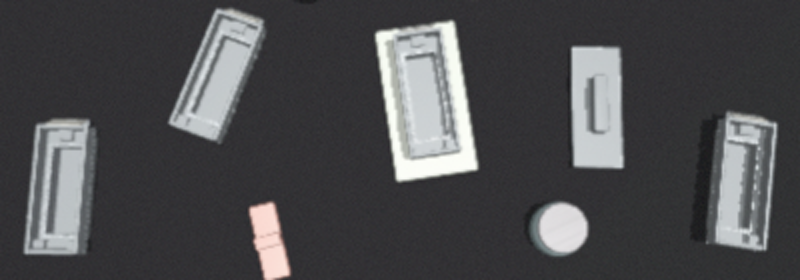

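```bash
python3 - <<'E'
import cv2,numpy as np
im=cv2.imread("pics/top0.png");im2=cv2.imread("pics/scene0.png")
f=lambda im,u,v:cv2.resize(im[v-40:v+40,u-32:u+33],(195,240),interpolation=2)
a=np.hstack([f(im,u,v) for u,v in((110,264),(189,208),(293,218),(451,259))])
b=np.hstack([f(im2,u,v) for u,v in((402,176),(355,213),(270,216),(144,196))])
cv2.imwrite("pics/tz.png",np.vstack([a,b]))
E
cat > fit0.py <<'E'
from h import *
import pickle
o=pickle.load(open("out.pkl","rb"))
def near(th,n,u,v): return min(o[n,th],key=lambda d:np.hypot(d["point"][0]-u,d["point"][1]-v))["region"]
PL=[box(-.095,.095,-.05,.05,-.01,0)]
def go(name,model,th,p,z,a):
    for cams in(("scene","top"),("scene",),("top",)):
        r={n:near(th,n,*proj([*p,z+.03],n)[0]) for n in cams}
        print(name,cams,np.round(fit(model,r,*p,z,a),4))
go("L",TOTE,"tote1",(.5,.41),0,0)
go("M",TOTE,"tote1",(.64,.225),0,-.35)
go("R",TOTE,"tote1",(.505,-.41),0,-.1)
go("base",TOTE+PL,"base_tote",(.615,-.03),.01,.1)
go("lid",LID,"lid",(.6,-.24),.011,0)
go("foot",FOOT,"footpiece",(.44,.16),0,.2)
E
python3 fit0.py
```

```text
L ('scene', 'top') [ 0.4993  0.4061 -0.0312  0.0606]
L ('scene',) [ 0.4984  0.4078 -0.0394  0.0473]
L ('top',) [ 0.4994  0.4047 -0.0249  0.0483]
M ('scene', 'top') [ 0.6349  0.2256 -0.3503  0.0531]
M ('scene',) [ 0.6342  0.2262 -0.3465  0.0521]
M ('top',) [ 0.6354  0.2247 -0.3505  0.0483]
R ('scene', 'top') [ 0.5013 -0.4029 -0.1443  0.0668]
R ('scene',) [ 0.4998 -0.4036 -0.1257  0.0791]
R ('top',) [ 0.5021 -0.4032 -0.1677  0.0478]
base ('scene', 'top') [ 0.6104 -0.0266  0.1419  0.0434]
base ('scene',) [ 0.6095 -0.0264  0.1436  0.0385]
base ('top',) [ 0.6125 -0.0273  0.144   0.035 ]
lid ('scene', 'top') [ 6.013e-01 -2.390e-01  6.000e-04  5.670e-02]
lid ('scene',) [ 0.5997 -0.239   0.0028  0.0517]
lid ('top',) [ 0.6025 -0.2393 -0.0175  0.0395]
foot ('scene', 'top') [0.4375 0.1642 0.2531 0.1541]
foot ('scene',) [0.4354 0.1653 0.2375 0.1504]
foot ('top',) [0.4377 0.1626 0.2194 0.1283]
```

View pics/tz.png

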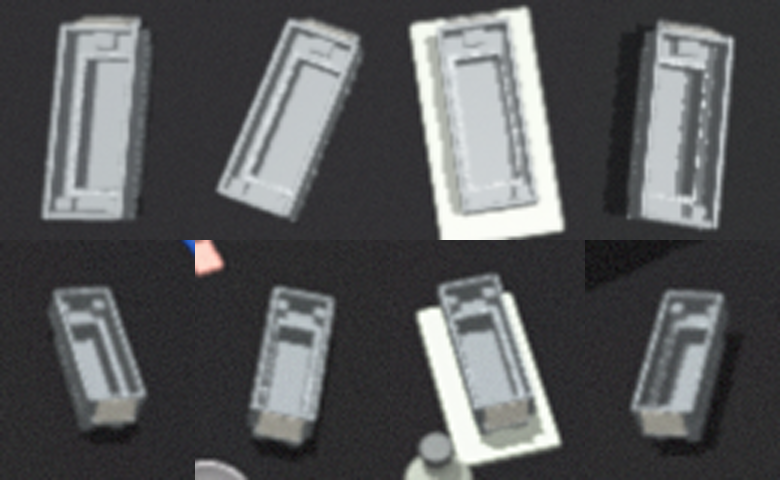

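```bash
cat > foot.py <<'E'
from h import *
def foot(ims,p=(.4375,.164),a=.24,z=0,pr=True):
    r={}
    for n,im in ims.items():
        f=im.astype(int);m=(f[...,0]-f[...,2]>18)&(f[...,0]>90)
        u,v=proj([*p,z+.01],n)[0].astype(int);w=np.zeros_like(m);w[max(0,v-30):v+30,max(0,u-30):u+30]=1
        r[n]=m&w
    out=fit(FOOT,r,*p,z,a)
    if pr:
        print("both",np.round(out,4),[int(x.sum()) for x in r.values()])
        for n in r: print(n,np.round(fit(FOOT,{n:r[n]},*p,z,a),4))
    return out
if __name__=="__main__":
    ims={n:read_camera(n) for n in("scene","top")}
    q=foot(ims)
    vis=[]
    for n in ims:
        im=ims[n].copy();big=cv2.resize(im,None,fx=S,fy=S)
        for model,x,y,z,a in((FOOT,*q[:2],0,q[2]),(TOTE,.4993,.4061,0,-.031),(TOTE,.6349,.2256,0,-.35),(TOTE,.5013,-.4029,0,-.155),(TOTE,.6107,-.0267,.01,.142),(LID,.6013,-.239,.011,0)):
            cs,_=cv2.findContours(mask(model,x,y,z,a,n),cv2.RETR_EXTERNAL,cv2.CHAIN_APPROX_NONE);cv2.drawContours(big,cs,-1,(255,0,0),1)
        b=big[140*S:320*S,80*S:480*S] if n=="top" else big[130*S:300*S,110*S:430*S]
        cv2.imwrite(f"pics/ov_{n}.png",cv2.resize(b,(800,int(800*b.shape[0]/b.shape[1])),interpolation=cv2.INTER_AREA)[:,:,::-1])
E
python3 foot.py
```

```text
both [0.4371 0.1634 0.2592 0.1203] [270, 561]
scene [0.4356 0.1645 0.2852 0.0926]
top [0.4384 0.1636 0.2467 0.1035]
```

```bash
sleep 0
```

```text
(no output)
```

View pics/ov_top.png

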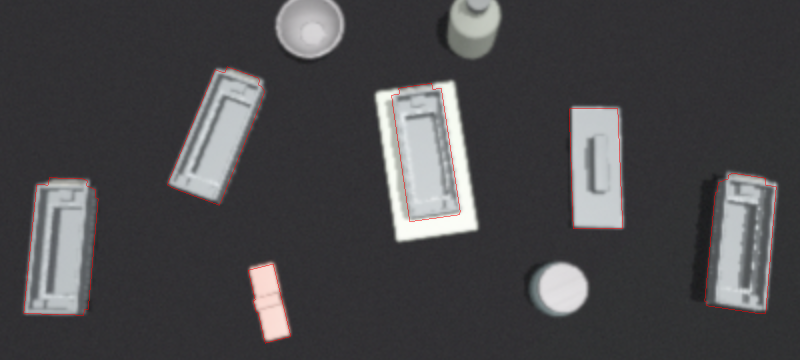

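View pics/ov_scene.png

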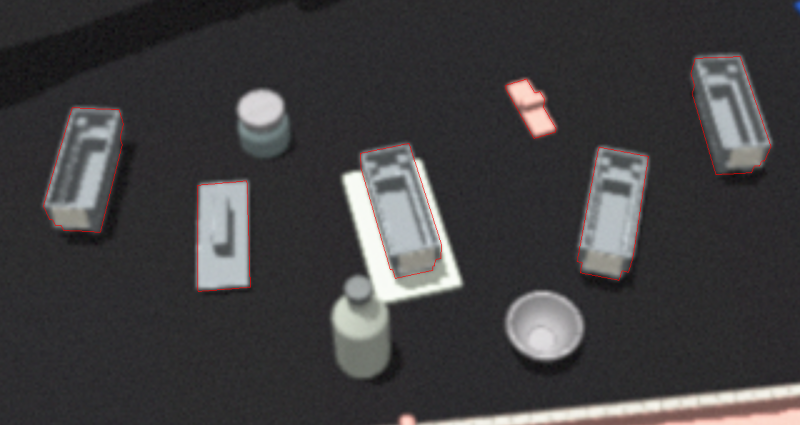

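Call:
send_rows:
  motion: "2.45 2.8 0 0 0 3.5 0;2.45 2.8 0 0 0 3.5 0;2.45 2.8 0 0 0 3.5 0;2.45 2.8 0 0 0 3.5 0;2.45 2.8 0 0 0 3.5 0;2.45 2.8 0 0 0 3.5 0;2.45 2.8 0 0 0 3.5 0;2.45 2.8 0 0 0 3.5 0;0.2 3.6 0 0 0 3.5 0;0.2 3.6 0 0 0 3.5 0;0.2 3.6 0 0 0 3.5 0;0.2 3.6 0 0 0 3.5 0;0.2 3.6 0 0 0 3.5 0;0.2 3.6 0 0 0 3.5 0;0.2 3.6 0 0 0 3.5 0;0.2 3.6 0 0 0 3.5 0;0.2 3.6 0 0 0 3.5 0;0 0 0 0 0 0 0.5;0 0 0 0 0 0 0.5;0 0 0 0 0 0 0.5"

```text
t: 2.77
eef_pos: [0.47, -0.0514, 0.2354]
tool_rot: [0.008, 0.74, 0.672, 0.003]
contact_force: [-0.3, -1.1, -0.1]
gripper_width: 0.601
```

```bash
cat > go.py <<'E'
import sys
from h import *
from scipy.spatial.transform import Rotation as R
def tool():
    o=get_obs();w,x,y,z=o["tool_rot"];M=R.from_quat([x,y,z,w]).as_matrix();return o,M
def rel(x,y,z,yaw):  # yaw of tool y axis
    o,M=tool();p=np.array(o["eef_pos"])
    yw=np.arctan2(M[1,1],M[0,1]);d=(np.degrees(yaw-yw)+180)%360-180
    tz=M[:,2];tilt=np.degrees(np.cross(tz,[0,0,-1]))
    print("t",round(o["t"],2),"pos",p.round(4),"yaw",round(yw,3),"need cm",((np.array([x,y,z])-p)*100).round(2),"deg",round(d,2),"tilt fix",tilt.round(2)[:2],"F",np.round(o["contact_force"],1),"w",round(o["gripper_width"]*85,1),"q1,q7",o["q"][[0,6]].round(2))
if __name__=="__main__": rel(*map(float,sys.argv[1:]))
E
python3 go.py .437 .1637 .05 .255
```

```text
t 2.77 pos [ 0.47   -0.0514  0.2354] yaw -0.096 need cm [ -3.3   21.51 -18.54] deg 20.12 tilt fix [0.38 0.89] F [-0.3 -1.1 -0.1] w 51.1 q1,q7 [ 0.41 -0.22]
```

Call:
send_rows:
  motion: "-0.5 3.5 0 0 0 3.5 0.6;-0.5 3.5 -1 0 0 3.5 0.6;-0.5 3.5 -2 0 0 3.5 0.6;-0.5 3.5 -2 0 0 3.5 0.6;-0.5 3.5 -2 0 0 3.5 0.6;-0.5 3.5 -2 0.2 0.4 2.5 0.6;-0.3 0.5 -2 0.2 0.5 0 0.6;0 0 -2 0 0 0 0.6;0 0 0 0 0 0 0.6"

```text
t: 3.52
eef_pos: [0.4416, 0.159, 0.103]
tool_rot: [0.003, 0.619, 0.786, 0.006]
contact_force: [-0.2, -0.8, -0.9]
gripper_width: 0.4
```

```bash
python3 go.py .437 .1637 .04 .255
```

```text
t 3.52 pos [0.4416 0.159  0.103 ] yaw 0.237 need cm [-0.46  0.47 -6.3 ] deg 1.03 tilt fix [-0.38  0.68] F [-0.2 -0.8 -0.9] w 34.0 q1,q7 [ 0.03 -0.55]
```

Call:
send_rows:
  motion: "-0.25 0.25 -2.5 -0.2 0.4 0.5 0.6;-0.2 0.2 -2.5 -0.2 0.3 0.5 0.6;0 0 -2.5 0 0 0 0.6;0 0 -1 0 0 0 0.6;0 0 -0.3 0 0 0 0.6;0 0 0 0 0 0 0.6"

```text
t: 4.02
eef_pos: [0.4441, 0.1562, 0.0151]
tool_rot: [0.003, 0.618, 0.786, -0.0]
contact_force: [-0.7, -0.3, -0.1]
gripper_width: 0.398
```

```bash
python3 go.py .437 .1637 .0115 .255
```

```text
t 4.02 pos [0.4441 0.1562 0.0151] yaw 0.239 need cm [-0.71  0.75 -0.36] deg 0.93 tilt fix [0.25 0.27] F [-0.7 -0.3 -0.1] w 33.9 q1,q7 [-0.07 -0.69]
```

Call:
send_rows:
  motion: "-0.35 0.35 0 0 0 0.5 0.6;-0.35 0.35 0 0 0 0.5 0.6;0 0 -0.2 0.2 0.2 0 0.6;0 0 -0.1 0 0 0 0.6"

```text
t: 4.35
eef_pos: [0.4399, 0.1635, 0.0163]
tool_rot: [0.003, 0.612, 0.791, 0.003]
contact_force: [0.2, -0.9, -0.3]
gripper_width: 0.401
```

```bash
python3 go.py .437 .1637 .0115 .255
```

```text
t 4.35 pos [0.4399 0.1635 0.0163] yaw 0.255 need cm [-0.29  0.02 -0.48] deg 0.02 tilt fix [-0.05  0.44] F [ 0.2 -0.9 -0.3] w 34.1 q1,q7 [-0.08 -0.69]
```

Call:
send_rows:
  motion: "-0.3 0 -0.3 0 0.3 0 0.6;0 0 -0.3 0 0 0 0.6;0 0 -0.1 0 0 0 0.6;0 0 0 0 0 0 0.6"

```text
t: 4.68
eef_pos: [0.4374, 0.1639, 0.0099]
tool_rot: [0.001, 0.612, 0.791, 0.002]
contact_force: [-0.6, -0.2, -0.1]
gripper_width: 0.4
```

```bash
python3 go.py .437 .1637 .0115 .255
```

```text
t 4.68 pos [0.4374 0.1639 0.0099] yaw 0.255 need cm [-0.04 -0.02  0.16] deg 0.02 tilt fix [-0.1   0.26] F [-0.6 -0.2 -0.1] w 34.0 q1,q7 [-0.09 -0.7 ]
```

Close.

Call:
send_rows:
  motion: "0 0 0.15 0 0 0 1;0 0 0 0 0 0 1;0 0 0 0 0 0 1;0 0 0 0 0 0 1;0 0 0 0 0 0 1;0 0 0 0 0 0 1;0 0 1 0 0 0 1;0 0 2 0 0 0 1;0 0 3 0 0 0 1;0 0 3 0 0 0 1;0 0 3 0 0 0 1;0 0 2 0 0 0 1"
  newtons: 50

```text
t: 5.68
eef_pos: [0.4313, 0.1624, 0.1548]
tool_rot: [-0.003, 0.61, 0.792, -0.004]
contact_force: [0.1, 0.3, -0.1]
gripper_width: 0.149
```

```bash
python3 go.py .6107 -.0267 .15 .142; python3 - <<'E'
from h import *
im=read_camera("scene");t=read_camera("top")
u=get_obs()["eef_pos"]
a=[]
for n,i in(("scene",im),("top",t)):
    p=proj(u,n)[0].astype(int);a.append(cv2.resize(i[p[1]-50:p[1]+50,p[0]-50:p[0]+50],(400,400),interpolation=2))
cv2.imwrite("pics/f1.png",np.hstack(a)[:,:,::-1])
E
```

```text
t 5.68 pos [0.4313 0.1624 0.1548] yaw 0.258 need cm [ 17.94 -18.91  -0.48] deg -6.63 tilt fix [ 0.11 -0.53] F [ 0.1  0.3 -0.1] w 12.7 q1,q7 [ 0.09 -0.47]
```

View pics/f1.png

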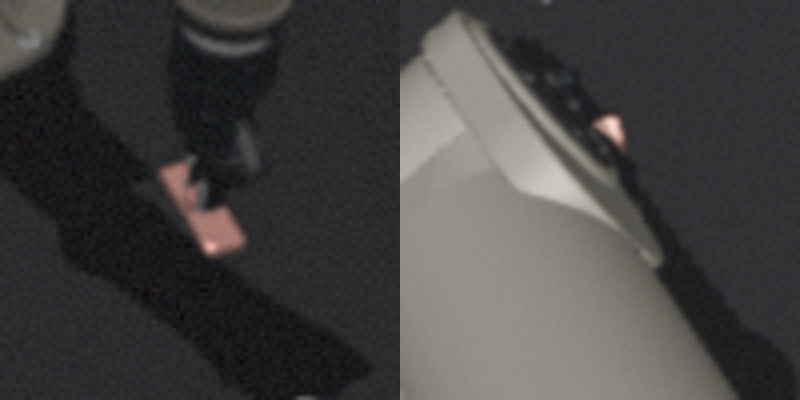

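Call:
send_rows:
  motion: "2.2 -2.3 0 0 0 -0.8 1;2.2 -2.3 0 0 0 -0.8 1;2.2 -2.3 0 0 0 -0.8 1;2.2 -2.3 0 0 0 -0.8 1;2.2 -2.3 0 0 0 -0.8 1;2.2 -2.3 0 0 0 -0.8 1;2.2 -2.3 0 0 0 -0.8 1;1.5 -1.7 0 0 0 -0.8 1;0 0 0 0 0 0 1;0 0 0 0 0 0 1"

```text
t: 6.62
eef_pos: [0.6018, -0.0255, 0.1507]
tool_rot: [-0.004, 0.653, 0.757, -0.005]
contact_force: [-0.2, 1.0, -0.7]
gripper_width: 0.146
```

```bash
python3 go.py .6107 -.0267 .026 .142
```

```text
t 6.62 pos [ 0.6018 -0.0255  0.1507] yaw 0.146 need cm [  0.89  -0.12 -12.47] deg -0.25 tilt fix [ 0.13 -0.73] F [-0.2  1.  -0.7] w 12.4 q1,q7 [ 0.32 -0.16]
```

Call:
send_rows:
  motion: "0.5 -0.1 -1 0 -0.4 0 1;0.4 0 -2 0 -0.3 0 1;0 0 -2 0 0 0 1;0 0 -1 0 0 0 1;0 0 -0.5 0 0 0 1;0 0 0 0 0 0 1"

```text
t: 7.12
eef_pos: [0.6069, -0.0213, 0.0793]
tool_rot: [-0.001, 0.651, 0.759, -0.001]
contact_force: [-0.1, 0.7, -1.2]
gripper_width: 0.146
```

```bash
python3 go.py .6107 -.0267 .026 .142
```

```text
t 7.12 pos [ 0.6069 -0.0213  0.0793] yaw 0.154 need cm [ 0.38 -0.54 -5.33] deg -0.69 tilt fix [ 0.01 -0.21] F [-0.1  0.7 -1.2] w 12.4 q1,q7 [ 0.29 -0.21]
```

Call:
send_rows:
  motion: "0.4 -0.55 0 0 0 -0.7 1;0 0 0 0 0 0 1;0 -0.1 -1 0 0 0 1;0 -0.1 -1 0 0 0 1;0 0 0 0 0 0 1;0 0 0 0 0 0 1"

```text
t: 7.62
eef_pos: [0.6129, -0.0284, 0.0601]
tool_rot: [0.0, 0.655, 0.756, 0.0]
contact_force: [0.4, 0.2, -1.2]
gripper_width: 0.149
```

```bash
python3 go.py .6107 -.0267 .026 .142
```

```text
t 7.62 pos [ 0.6129 -0.0284  0.0601] yaw 0.142 need cm [-0.22  0.17 -3.41] deg -0.01 tilt fix [-0.01  0.04] F [ 0.4  0.2 -1.2] w 12.7 q1,q7 [ 0.29 -0.22]
```

Call:
send_rows:
  motion: "-0.2 0.1 -0.8 0 0 0 1;0 0 -0.8 0 0 0 1;0 0 -0.8 0 0 0 1;0 0 -0.3 0 0 0 1;0 0 0 0 0 0 1"

```text
t: 8.03
eef_pos: [0.6105, -0.0273, 0.0302]
tool_rot: [0.0, 0.655, 0.756, 0.0]
contact_force: [0.1, -0.3, -1.1]
gripper_width: 0.148
```

```bash
python3 go.py .6107 -.0267 .026 .142
```

```text
t 8.03 pos [ 0.6105 -0.0273  0.0302] yaw 0.142 need cm [ 0.02  0.06 -0.42] deg -0.01 tilt fix [-0.01  0.04] F [ 0.1 -0.3 -1.1] w 12.6 q1,q7 [ 0.27 -0.25]
```

Call:
send_rows:
  motion: "0 0 -0.3 0 0 0 1;0 0 -0.1 0 0 0 1;0 0 0 0 0 0 1;0 0 0 0 0 0 0.6;0 0 0 0 0 0 0.6;0 0 0 0 0 0 0.6;0 0 0.5 0 0 0 0.6;0 0 1 0 0 0 0.6;0 0 2 0 0 0 0.6;0 0 3 0 0 0 0.6;0 0 3 0 0 0 0.6;0 0 3 0 0 0 0.6;0 0 2 0 0 0 0"

```text
t: 9.12
eef_pos: [0.6071, -0.0266, 0.1769]
tool_rot: [-0.003, 0.655, 0.756, -0.002]
contact_force: [1.7, 1.0, 1.1]
gripper_width: 0.524
```

```bash
python3 go.py .6349 .2256 .15 1.2208; python3 go.py .6349 .2256 .15 -1.92
```

```text
t 9.12 pos [ 0.6071 -0.0266  0.1769] yaw 0.144 need cm [ 2.78 25.22 -2.69] deg 61.71 tilt fix [-0.06 -0.34] F [1.7 1.  1.1] w 44.5 q1,q7 [ 0.34 -0.15]
t 9.12 pos [ 0.6071 -0.0266  0.1769] yaw 0.144 need cm [ 2.78 25.22 -2.69] deg -118.24 tilt fix [-0.06 -0.34] F [1.7 1.  1.1] w 44.5 q1,q7 [ 0.34 -0.15]
```

Call:
send_rows:
  motion: "0.3 2.6 0 0 0 6.3 0;0.3 2.6 0 0 0 6.3 0;0.3 2.6 0 0 0 6.3 0;0.3 2.6 0 0 0 6.3 0;0.3 2.6 0 0 0 6.3 0;0.3 2.6 0 0 0 6.3 0;0.3 2.6 0 0 0 6.3 0;0.3 2.6 0 0 0 6.3 0;0.3 2.6 0 0 0 6.3 0;0 2 0 0 0 5 0;0 0 0 0 0 0 0"

```text
t: 10.03
eef_pos: [0.6386, 0.2354, 0.2003]
tool_rot: [0.009, 0.152, 0.988, 0.007]
contact_force: [-0.4, 0.8, 0.9]
gripper_width: 0.999
```

```bash
python3 go.py .6349 .2256 .1 1.2208;  python3 - <<'E'
from h import *
from foot import foot
ims={n:read_camera(n) for n in("scene","top")}
a=[]
for n,i in ims.items():
    p=proj([.6107,-.0267,.04],n)[0].astype(int);a.append(cv2.resize(i[p[1]-45:p[1]+45,p[0]-45:p[0]+45],(400,400),interpolation=2))
cv2.imwrite("pics/f2.png",np.hstack(a)[:,:,::-1])
E
```

```text
t 10.03 pos [0.6386 0.2354 0.2003] yaw 1.265 need cm [ -0.37  -0.98 -10.03] deg -2.56 tilt fix [-0.68  1.18] F [-0.4  0.8  0.9] w 84.9 q1,q7 [0.08 0.46]
```

View pics/f2.png

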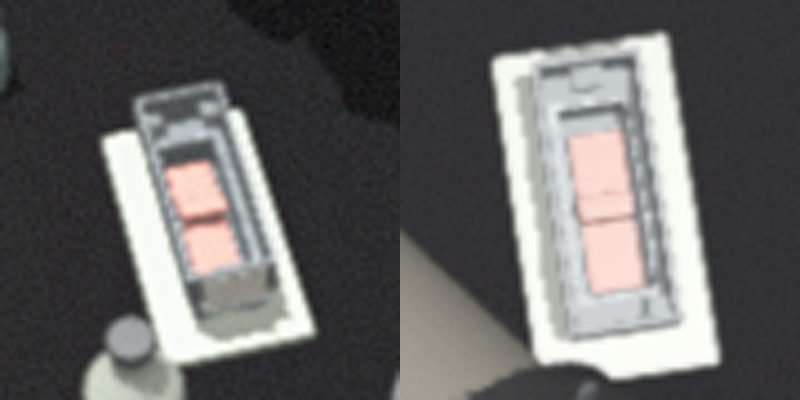

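Call:
send_rows:
  motion: "-0.4 -1 -1 -0.4 0.7 -2.5 0;0 0 -2.5 -0.3 0.5 0 0;0 0 -2.5 0 0 0 0;0 0 -1.5 0 0 0 0;0 0 0 0 0 0 0"

```text
t: 10.55
eef_pos: [0.6389, 0.2114, 0.1265]
tool_rot: [0.004, 0.188, 0.982, -0.004]
contact_force: [0.2, -1.2, -0.7]
gripper_width: 0.999
```

```bash
python3 go.py .6349 .2256 .024 1.2208
```

```text
t 10.55 pos [0.6389 0.2114 0.1265] yaw 1.193 need cm [ -0.4    1.42 -10.25] deg 1.57 tilt fix [0.59 0.36] F [ 0.2 -1.2 -0.7] w 84.9 q1,q7 [0.07 0.38]
```

Call:
send_rows:
  motion: "-0.4 1.3 0 0.3 0.3 1.5 0;0 0 0 0.2 0 0 0;0 0.1 -1 0 0 0 0;0 0.1 -1 0 0 0 0;0 0.1 -1 0 0 0 0;0 0 0 0 0 0 0"

```text
t: 11.05
eef_pos: [0.6369, 0.2278, 0.0984]
tool_rot: [0.003, 0.176, 0.984, 0.001]
contact_force: [-0.3, -0.4, 0.2]
gripper_width: 0.997
```

```bash
python3 go.py .6349 .2256 .024 1.2208
```

```text
t 11.05 pos [0.6369 0.2278 0.0984] yaw 1.218 need cm [-0.2  -0.22 -7.44] deg 0.17 tilt fix [-0.01  0.34] F [-0.3 -0.4  0.2] w 84.8 q1,q7 [0.04 0.37]
```

Call:
send_rows:
  motion: "-0.2 -0.2 -1 0 0.3 0.1 0;0 0 -1.2 0 0 0 0;0 0 -1.2 0 0 0 0;0 0 -1.2 0 0 0 0;0 0 -1.2 0 0 0 0;0 0 -0.6 0 0 0 0;0 0 0 0 0 0 0"

```text
t: 11.63
eef_pos: [0.6336, 0.2249, 0.0258]
tool_rot: [-0.001, 0.175, 0.985, -0.001]
contact_force: [0.0, -0.5, -0.8]
gripper_width: 0.998
```

```bash
python3 go.py .6349 .2256 .024 1.2208
```

```text
t 11.63 pos [0.6336 0.2249 0.0258] yaw 1.22 need cm [ 0.13  0.07 -0.18] deg 0.05 tilt fix [ 0.05 -0.12] F [ 0.  -0.5 -0.8] w 84.8 q1,q7 [0.02 0.32]
```

Call:
send_rows:
  motion: "0.12 0.06 -0.15 0 0 0 0;0 0 0 0 0 0 0;0 0 0 0 0 0 1;0 0 0 0 0 0 1;0 0 0 0 0 0 1;0 0 0 0 0 0 1;0 0 0 0 0 0 1;0 0 0 0 0 0 1"
  newtons: 60

```text
t: 12.3
eef_pos: [0.6358, 0.2261, 0.0254]
tool_rot: [-0.0, 0.175, 0.985, -0.0]
contact_force: [-0.2, -0.8, -3.4]
gripper_width: 0.694
```

```bash
python3 go.py .6349 .2256 .024 1.2208
```

```text
t 12.3 pos [0.6358 0.2261 0.0254] yaw 1.22 need cm [-0.09 -0.05 -0.14] deg 0.06 tilt fix [ 0.01 -0.02] F [-0.2 -0.8 -3.4] w 59.0 q1,q7 [0.02 0.32]
```

Call:
send_rows:
  motion: "0 0 1 0 0 0 1;0 0 2 0 0 0 1;0 0 2.5 0 0 0 1;0 0 2.5 0 0 0 1;0 0 2.5 0 0 0 1;0 0 2.5 0 0 0 1;0 0 2 0 0 -3 1;-0.1 -1.2 0.5 0 0 -6.5 1;-0.1 -1.2 0 0 0 -6.5 1;-0.1 -1.2 0 0 0 -6.5 1;-0.1 -1.2 0 0 0 -6.5 1;-0.1 -1.2 0 0 0 -6.5 1;-0.1 -1.2 0 0 0 -6.5 1;-0.1 -1.2 0 0 0 -6.5 1;-0.1 -1.2 0 0 0 -6.5 1;-0.1 -1.2 0 0 0 -6.5 1;-0.1 -1.2 0 0 0 -6.5 1;-0.1 -1.2 0 0 0 -6.5 1"

```text
t: 13.8
eef_pos: [0.6171, 0.0946, 0.1998]
tool_rot: [0.0, 0.751, 0.66, 0.005]
contact_force: [-1.0, 0.9, -2.3]
gripper_width: 0.693
```

```bash
python3 go.py .6107 -.0267 .2 -1.429
```

```text
t 13.8 pos [0.6171 0.0946 0.1998] yaw -0.128 need cm [ -0.64 -12.13   0.02] deg -74.54 tilt fix [-0.4   0.47] F [-1.   0.9 -2.3] w 58.9 q1,q7 [ 0.11 -0.58]
```

Call:
send_rows:
  motion: "-0.1 -1.1 0 0 0 -6.5 1;-0.1 -1.1 0 0 0 -6.5 1;-0.1 -1.1 0 0 0 -6.5 1;-0.1 -1.1 0 0 0 -6.5 1;0 -1.1 0 0 0 -6.5 1;0 -1.1 0 0 0 -6.5 1;0 -1.1 0 0 0 -6.5 1;0 -1.1 0 0 0 -6.5 1;0 -1.1 0 0 0 -6.5 1;0 -1 0 0 0 -6.5 1;0 -0.5 0 0 0 -6 1;0 0 0 0 0 0 1;0 0 0 0 0 0 1"

```text
t: 14.88
eef_pos: [0.608, -0.023, 0.2083]
tool_rot: [0.002, 0.997, 0.071, 0.006]
contact_force: [1.0, -0.6, -2.5]
gripper_width: 0.692
```

```bash
python3 go.py .6107 -.0267 .2 -1.429
```

```text
t 14.88 pos [ 0.608  -0.023   0.2083] yaw -1.428 need cm [ 0.27 -0.37 -0.83] deg -0.05 tilt fix [0.19 0.73] F [ 1.  -0.6 -2.5] w 58.8 q1,q7 [ 0.08 -1.57]
```

Call:
send_rows:
  motion: "0.25 -0.35 -1 0.1 0.4 0 1;0 0 -2 0.1 0.3 0 1;0 0 -2 0 0 0 1;0 0 -1.5 0 0 0 1;0 0 -1 0 0 0 1;0 0 -0.5 0 0 0 1;0 0 0 0 0 0 1;0 0 0 0 0 0 1"

```text
t: 15.55
eef_pos: [0.6115, -0.022, 0.1239]
tool_rot: [-0.002, 0.997, 0.083, 0.001]
contact_force: [0.2, 0.0, -2.3]
gripper_width: 0.694
```

```bash
python3 go.py .6107 -.0267 .112 -1.429
```

```text
t 15.55 pos [ 0.6115 -0.022   0.1239] yaw -1.404 need cm [-0.08 -0.47 -1.19] deg -1.42 tilt fix [-0.29  0.04] F [ 0.2  0.  -2.3] w 59.0 q1,q7 [ 0.08 -1.57]
```

Call:
send_rows:
  motion: "-0.1 -0.45 0 -0.2 0 -1.4 1;0 0 0 0 0 0 1;0 0 -0.6 0 0 0 1;0 0 -0.4 0 0 0 1;0 0 0 0 0 0 1"

```text
t: 15.97
eef_pos: [0.6127, -0.027, 0.1164]
tool_rot: [-0.0, 0.998, 0.07, 0.003]
contact_force: [0.7, 0.1, -1.7]
gripper_width: 0.694
```

```bash
python3 go.py .6107 -.0267 .112 -1.429; cat > pic.py <<'E'
import sys
from h import *
x,y,z,w=map(float,sys.argv[2:6])
a=[]
for n in("scene","top"):
    i=read_camera(n);p=proj([x,y,z],n)[0].astype(int);w=int(w)
    a.append(cv2.resize(i[max(0,p[1]-w):p[1]+w,max(0,p[0]-w):p[0]+w],(400,400),interpolation=2));
    np.save(f"last_{n}.npy",i)
cv2.imwrite(sys.argv[1],np.hstack(a)[:,:,::-1])
E
python3 pic.py pics/s1.png .61 -.027 .07 45
```

```text
t 15.97 pos [ 0.6127 -0.027   0.1164] yaw -1.431 need cm [-0.2   0.03 -0.44] deg 0.09 tilt fix [-0.07  0.39] F [ 0.7  0.1 -1.7] w 59.0 q1,q7 [ 0.08 -1.59]
```

View pics/s1.png

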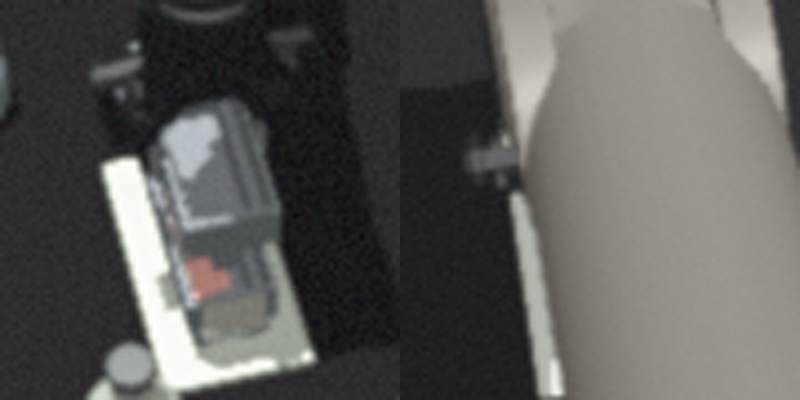

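```bash
cat > ov.py <<'E'
import sys
from h import *
from go import tool
# args: out, cx,cy,cz,w, then models "T x y z yaw"
def draw(out,c,w,models,n="scene",k=None):
    i=np.load(f"last_{n}.npy");p=proj(c,n)[0].astype(int);k=600//(2*w)
    big=cv2.resize(i,None,fx=k,fy=k,interpolation=cv2.INTER_CUBIC)
    for (m,x,y,z,a),col in zip(models,((255,0,0),(0,255,0),(255,255,0),(0,255,255))):
        cc,s=np.cos(a),np.sin(a);R=np.array([[cc,-s,0],[s,cc,0],[0,0,1]])
        for b in m:
            q=(proj(b@R.T+[x,y,z],n)+.5)*k
            for e in range(8):
                for f in range(e+1,8):
                    if bin(e^f).count("1")==1: cv2.line(big,tuple(q[e].astype(int)),tuple(q[f].astype(int)),col,1)
    cv2.imwrite(out,big[(p[1]-w)*k:(p[1]+w)*k,(p[0]-w)*k:(p[0]+w)*k,::-1])
E
python3 - <<'E'
from ov import *
draw("pics/s1o.png",[.61,-.027,.09],40,[(TOTE,.6107,-.0267,.01,.142),(TOTE[1:],.6125,-.027,.0910,.142+np.pi)])
E
```

```text
(no output)
```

View pics/s1o.png

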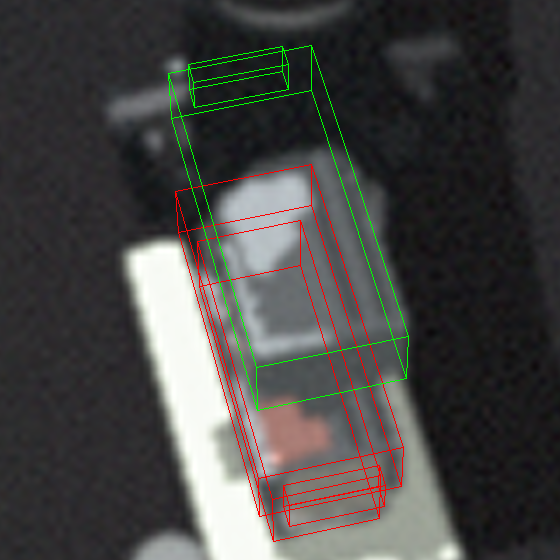

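```bash
cat > zoom.py <<'E'
import sys
from h import *
def zoom(out,c,w,n="scene",g=.5,k=None):
    i=np.load(f"last_{n}.npy");p=proj(c,n)[0].astype(int);b=i[p[1]-w:p[1]+w,p[0]-w:p[0]+w]
    b=(255*(b/255.)**g).astype(np.uint8);cv2.imwrite(out,cv2.resize(b,(600,600),interpolation=cv2.INTER_CUBIC)[:,:,::-1])
    print("origin",p-w,"scale",600/(2*w))
if __name__=="__main__": zoom(sys.argv[1],list(map(float,sys.argv[2:5])),int(sys.argv[5]))
E
python3 zoom.py pics/s1z.png .61 -.027 .09 36
```

```text
origin [233 168] scale 8.333333333333334
```

View pics/s1z.png

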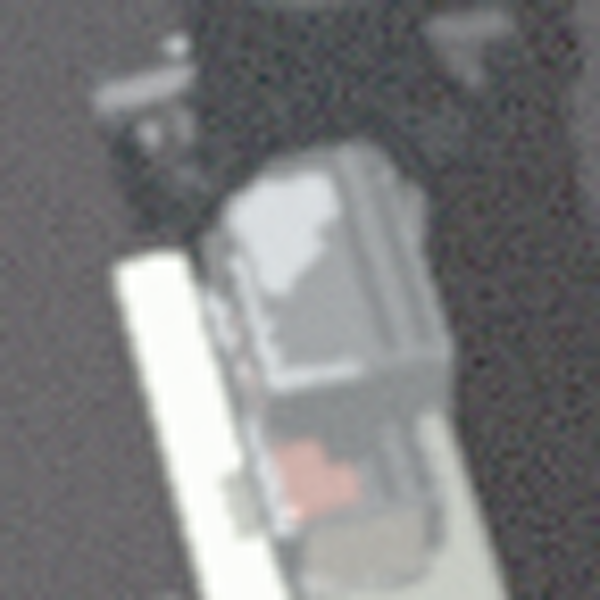

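Call:
send_rows:
  motion: "-0.2 0 -0.4 0 0.3 0 1;0 0 -0.4 0 0 0 1;0 0 -0.4 0 0 0 1;0 0 -0.3 0 0 0 1;0 0 0 0 0 0 1"

```text
t: 16.48
eef_pos: [0.6109, -0.0267, 0.1006]
tool_rot: [-0.001, 0.998, 0.07, 0.001]
contact_force: [0.4, -0.3, -2.1]
gripper_width: 0.694
```

```bash
python3 go.py .6107 -.0267 .0834 -1.429
```

```text
t 16.48 pos [ 0.6109 -0.0267  0.1006] yaw -1.43 need cm [-0.02  0.   -1.72] deg 0.07 tilt fix [-0.08  0.1 ] F [ 0.4 -0.3 -2.1] w 59.0 q1,q7 [ 0.07 -1.59]
```

Aligned; feel down.

Call:
send_rows:
  motion: "0 0 -0.3 0 0 0 1;0 0 -0.3 0 0 0 1;0 0 -0.3 0 0 0 1;0 0 0 0 0 0 1"

```text
t: 16.82
eef_pos: [0.6133, -0.0263, 0.0933]
tool_rot: [-0.001, 0.998, 0.07, 0.003]
contact_force: [-1.4, -0.3, 0.0]
gripper_width: 0.695
```

```bash
python3 go.py .6107 -.0267 .0834 -1.429
```

```text
t 16.82 pos [ 0.6133 -0.0263  0.0933] yaw -1.43 need cm [-0.26 -0.04 -0.99] deg 0.06 tilt fix [-0.1   0.35] F [-1.4 -0.3  0. ] w 59.1 q1,q7 [ 0.07 -1.59]
```

Call:
send_rows:
  motion: "-0.2 0 0 0 0.3 0 1;0 0 -0.3 0 0 0 1;0 0 -0.3 0 0 0 1;0 0 0 0 0 0 1"

```text
t: 17.15
eef_pos: [0.6138, -0.026, 0.0895]
tool_rot: [-0.001, 0.998, 0.07, 0.003]
contact_force: [-1.4, -0.1, 0.8]
gripper_width: 0.693
```

```bash
python3 go.py .6107 -.0267 .0834 -1.429
```

```text
t 17.15 pos [ 0.6138 -0.026   0.0895] yaw -1.43 need cm [-0.31 -0.07 -0.61] deg 0.06 tilt fix [-0.11  0.33] F [-1.4 -0.1  0.8] w 58.9 q1,q7 [ 0.07 -1.59]
```

Call:
send_rows:
  motion: "-0.35 0 0 0 0.3 0 1;-0.1 0 -0.2 0 0 0 1;0 0 -0.3 0 0 0 1;0 0 0 0 0 0 1"

```text
t: 17.48
eef_pos: [0.6122, -0.0256, 0.0869]
tool_rot: [-0.001, 0.998, 0.07, 0.004]
contact_force: [-1.2, -0.9, -0.6]
gripper_width: 0.695
```

```bash
python3 go.py .6107 -.0267 .0834 -1.429
```

```text
t 17.48 pos [ 0.6122 -0.0256  0.0869] yaw -1.43 need cm [-0.15 -0.11 -0.35] deg 0.06 tilt fix [-0.13  0.42] F [-1.2 -0.9 -0.6] w 59.1 q1,q7 [ 0.07 -1.6 ]
```

Call:
send_rows:
  motion: "-0.2 -0.1 0 -0.1 0.4 0 1;0 0 -0.3 0 0 0 1;0 0 -0.3 0 0 0 1;0 0 -0.2 0 0 0 1;0 0 0 0 0 0 1"

```text
t: 17.9
eef_pos: [0.6128, -0.0262, 0.0817]
tool_rot: [-0.0, 0.998, 0.07, 0.003]
contact_force: [-0.9, -0.3, 1.6]
gripper_width: 0.691
```

```bash
python3 go.py .6107 -.0267 .0834 -1.429;python3 pic.py pics/s2.png .61 -.027 .07 45;python3 zoom.py pics/s2z.png .61 -.027 .09 36
```

```text
t 17.9 pos [ 0.6128 -0.0262  0.0817] yaw -1.43 need cm [-0.21 -0.05  0.17] deg 0.06 tilt fix [-0.05  0.32] F [-0.9 -0.3  1.6] w 58.7 q1,q7 [ 0.07 -1.6 ]
origin [233 168] scale 8.333333333333334
```

View pics/s2z.png

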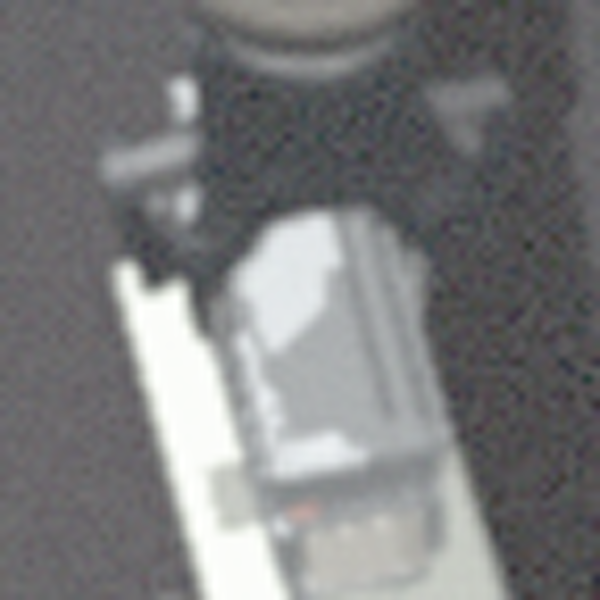

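Call:
send_rows:
  motion: "0 0 0 0 0 0 0;0 0 0 0 0 0 0;0 0 0 0 0 0 0;0 0 0 0 0 0 0;0 0 0.5 0 0 0 0;0 0 1.5 0 0 0 0;0 0 2.5 0 0 0 0;0 0 3 0 0 0 0;0 0 3 0 0 0 0;0 0 3 0 0 0 0;-1 1 2 0 0 0 0;-2 3 0 0 0 3 0;-2 3 0 0 0 7 0;-2 3 0 0 0 7 0;-2 3 0 0 0 7 0;-2 3 0 0 0 7 0;-1 3 0 0 0 7 0;0 3 0 0 0 7 0;0 3 0 0 0 7 0;0 3 0 0 0 7 0"

```text
t: 19.67
eef_pos: [0.4818, 0.2535, 0.2473]
tool_rot: [0.003, 0.83, 0.557, 0.004]
contact_force: [1.3, -0.3, 0.2]
gripper_width: 0.992
```

```bash
python3 go.py .4993 .4061 .15 1.54;python3 pic.py pics/s3.png .61 -.027 .07 36;python3 - <<'E'
from ov import *
for n in("scene","top"):draw(f"pics/s3{n}.png",[.61,-.027,.07],40,[(TOTE[1:],.6107,-.0267,.01,.142),(TOTE[1:],.6107,-.0267,.058,.142+np.pi)],n)
E
```

```text
t 19.67 pos [0.4818 0.2535 0.2473] yaw -0.389 need cm [ 1.75 15.26 -9.73] deg 110.5 tilt fix [-0.01  0.58] F [ 1.3 -0.3  0.2] w 84.3 q1,q7 [-0.18 -1.14]
```

View pics/s3.png

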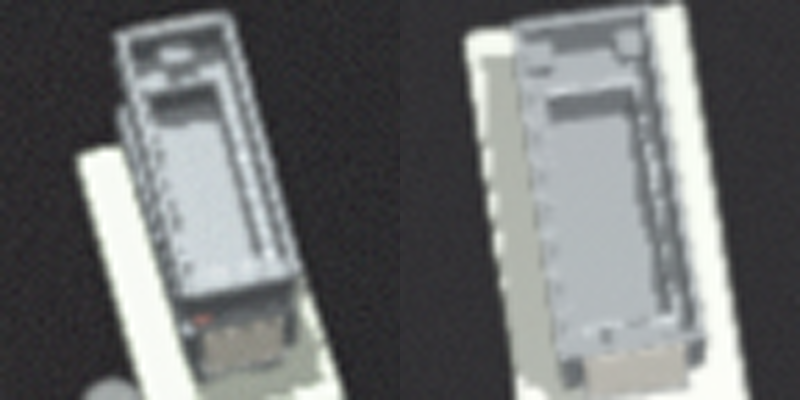

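View pics/s3scene.png

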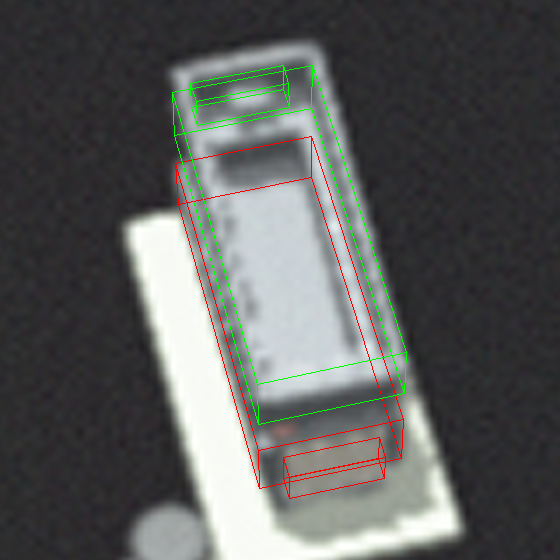

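```bash
cat > fit6.py <<'E'
from h import *
from scipy.spatial.transform import Rotation as Ro
def mask6(model,v,n):
    R=Ro.from_euler("ZYX",[v[3],v[4],v[5]]).as_matrix();m=np.zeros((420*S,560*S),np.uint8)
    for b in model:
        cv2.fillConvexPoly(m,cv2.convexHull(((proj(b@R.T+v[:3],n)+.5)*S).astype(np.int32)),1)
    return m
def fit6(model,regs,v0,occ=None,free=(0,1,2,3,4)):
    big={n:cv2.resize(r.astype(np.uint8),None,fx=S,fy=S,interpolation=cv2.INTER_NEAREST) for n,r in regs.items()}
    sc=np.array([.01,.01,.01,.1,.1,.1]);v0=np.array(v0,float);free=list(free)
    def full(w): v=v0.copy();v[free]+=w*sc[free];return v
    def f(w):
        t=0
        for n,b in big.items():
            m=mask6(model,full(w),n);t+=1-(m&b).sum()/max(1,(m|b).sum())
        return t
    k=len(free);best=None
    for sgn in(.6,-.6):
        r=minimize(f,np.zeros(k),method="Nelder-Mead",options=dict(initial_simplex=np.vstack([np.zeros(k),sgn*np.eye(k)]),xatol=.01,fatol=1e-4,maxiter=600))
        if best is None or r.fun<best.fun:best=r
    return full(best.x),best.fun/len(big)
def regs(th,p,cams=("scene","top")):
    out={}
    for n in cams:
        read_camera(n)
        u=proj(p,n)[0];L=regions_of(th,n)
        if not L: print("none",n);continue
        d=min(L,key=lambda d:np.hypot(*(np.array(d["point"])-u)));print(n,round(d["conf"],2),np.round(d["point"]),u.round(),d["region"].sum());
        if np.hypot(*(np.array(d["point"])-u))<20: out[n]=d["region"]
    return out
E
python3 - <<'E'
from fit6 import *
r=regs("tote1",[.61,-.027,.1])
np.save("r_s.npy",r.get("scene",0));np.save("r_t.npy",r.get("top",0))
U=[TOTE[1],TOTE[2]]
for m in(U,TOTE):
  for f in((0,1,2,3,4),(0,1,3)): 
    v,e=fit6(m,r,[.6107,-.0267,.058,.142+np.pi,0,0],free=f);print(v.round(4),round(e,3))
for n,x in r.items():
    i=np.load(f"last_{n}.npy") if 0 else read_camera(n);i[x]=(i[x]*.5+[100,0,0]).astype(np.uint8);p=proj([.61,-.027,.08],n)[0].astype(int)
    cv2.imwrite(f"pics/r_{n}.png",cv2.resize(i[p[1]-40:p[1]+40,p[0]-40:p[0]+40],(400,400))[:,:,::-1])
E
python3 -c "
import cv2,numpy as np
cv2.imwrite('pics/r.png',np.hstack([cv2.imread('pics/r_scene.png'),cv2.imread('pics/r_top.png')]))"
```

```text
scene 0.88 [270. 204.] [269. 203.] 1130
top 0.68 [294. 217.] [293. 214.] 1830
[ 0.6068 -0.0269  0.0581  3.2757 -0.0566  0.    ] 0.064
[ 0.6082 -0.0266  0.058   3.2779  0.      0.    ] 0.076
[ 0.6061 -0.0269  0.0625  3.2688 -0.0144  0.    ] 0.064
[ 0.6066 -0.0265  0.058   3.2641  0.      0.    ] 0.076
```

View pics/r.png

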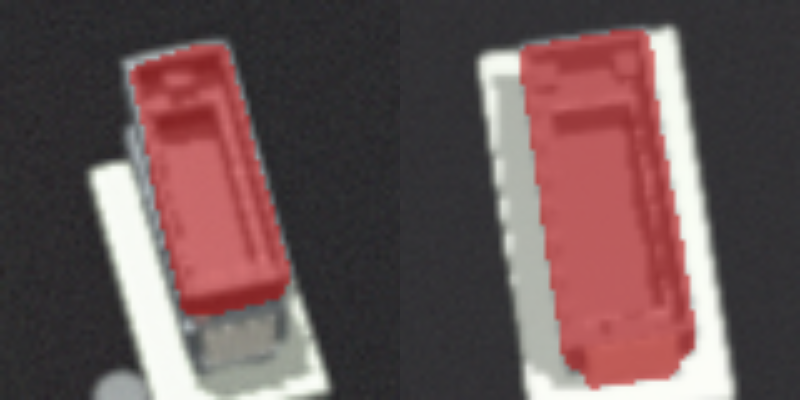

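View pics/s3top.png

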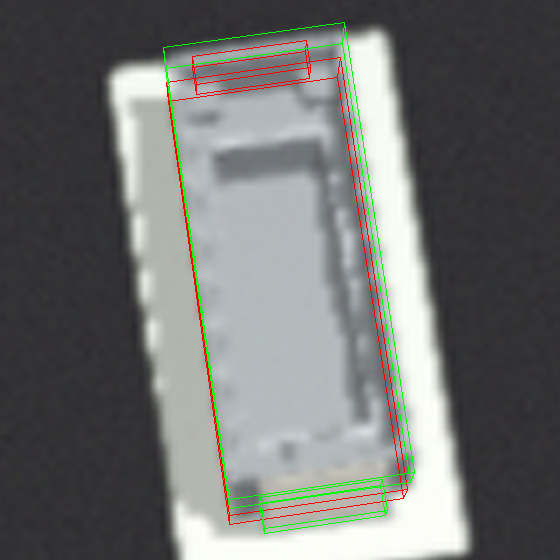

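```bash
cat > avg.py <<'E'
import sys
from h import *
def avg(n,k=8): return np.mean([read_camera(n).astype(float) for _ in range(k)],0)
if __name__=="__main__":
    pre=sys.argv[1];c=list(map(float,sys.argv[2:5]));w=int(sys.argv[5])
    for n in("scene","top"):
        i=avg(n);np.save(f"last_{n}.npy",i.astype(np.uint8));p=proj(c,n)[0].astype(int)
        b=i[p[1]-w:p[1]+w,p[0]-w:p[0]+w];b=255*(b/255)**.6
        b=cv2.resize(b.astype(np.uint8),(640,640)if 0 else(600,600),interpolation=cv2.INTER_CUBIC)
        cv2.imwrite(f"{pre}_{n}.png",b[:,:,::-1]);print(n,"origin",p-w,"scale",600/(2*w))
E
python3 avg.py pics/a1 .61 -.027 .08 30
```

```text
scene origin [239 176] scale 10.0
top origin [262 185] scale 10.0
```

View pics/a1_scene.png

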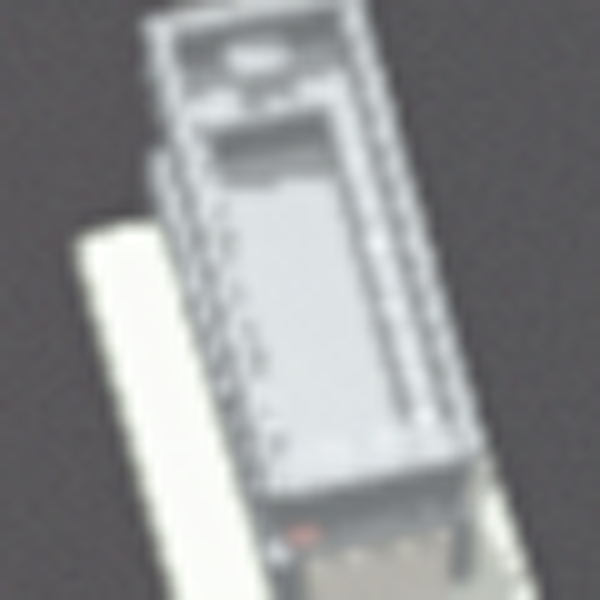

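View pics/a1_top.png

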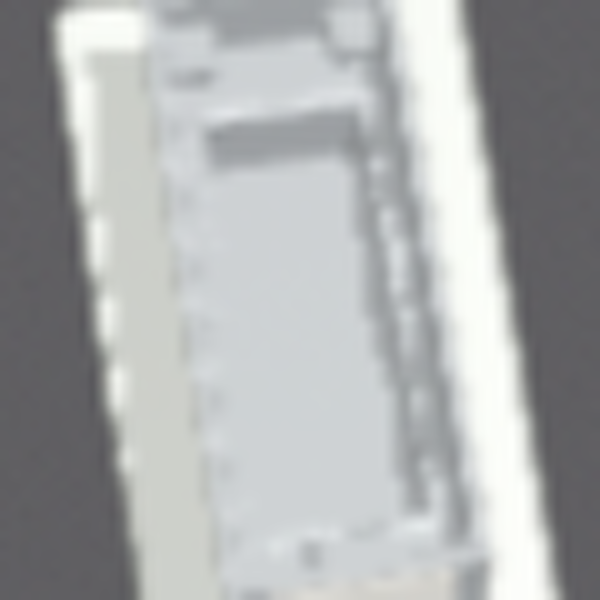

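```bash
python3 - <<'E'
from h import *
for n,c in(("scene",(270,203)),("top",(292,215))):
    i=np.load(f"last_{n}.npy");w=38
    b=i[c[1]-w:c[1]+w,c[0]-w:c[0]+w].astype(float);b=255*(b/255)**.8
    b=cv2.resize(b.astype(np.uint8),(760,760),interpolation=cv2.INTER_CUBIC)
    for k in range(0,760,100): cv2.putText(b,str(k),(k,10),0,.35,(255,255,0));cv2.putText(b,str(k),(0,k+10),0,.35,(255,255,0))
    b=b[:600] if n=="top" else b[60:660]
    cv2.imwrite(f"pics/c_{n}.png",b[:,:,::-1])
E
```

```text
(no output)
```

View pics/c_scene.png

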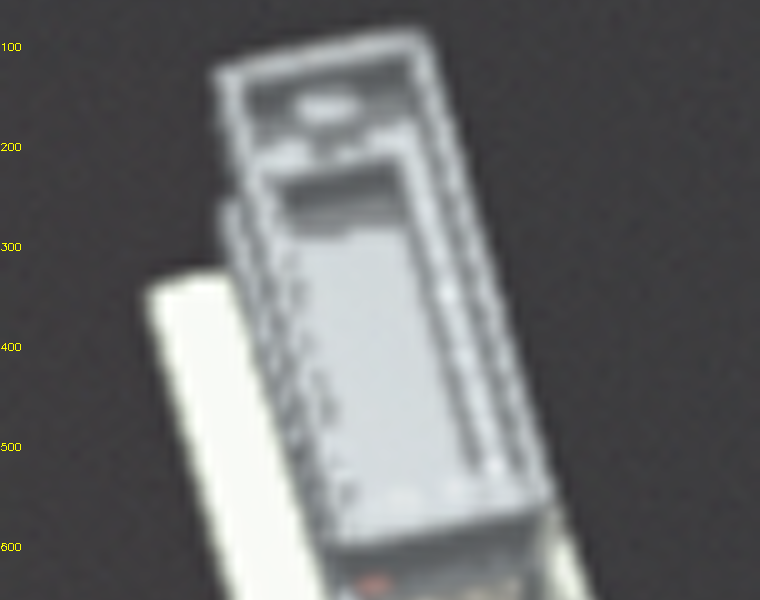

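View pics/c_top.png

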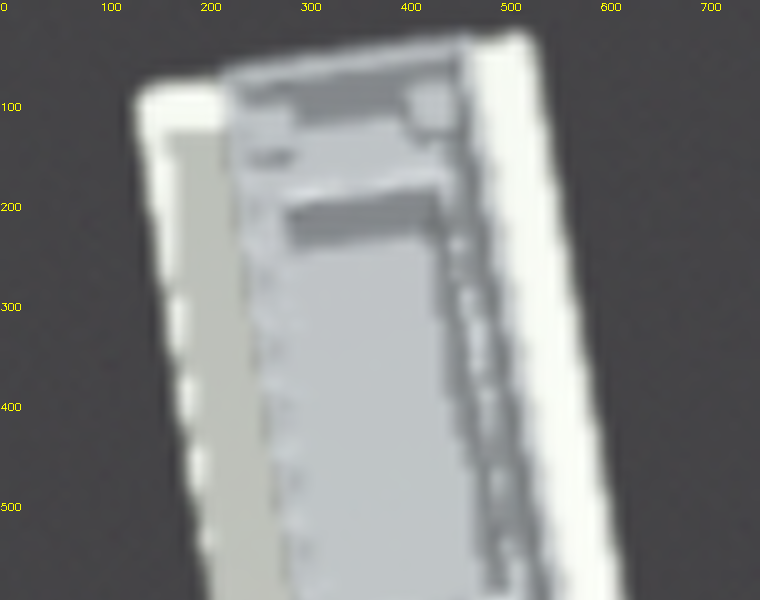

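```bash
python3 - <<'E'
from h import *
i=np.load("last_top.npy");b=cv2.resize(i[225:265,265:325],(900,600),interpolation=cv2.INTER_CUBIC);cv2.imwrite("pics/c2.png",b[:,:800,::-1])
E
```

```text
(no output)
```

View pics/c2.png

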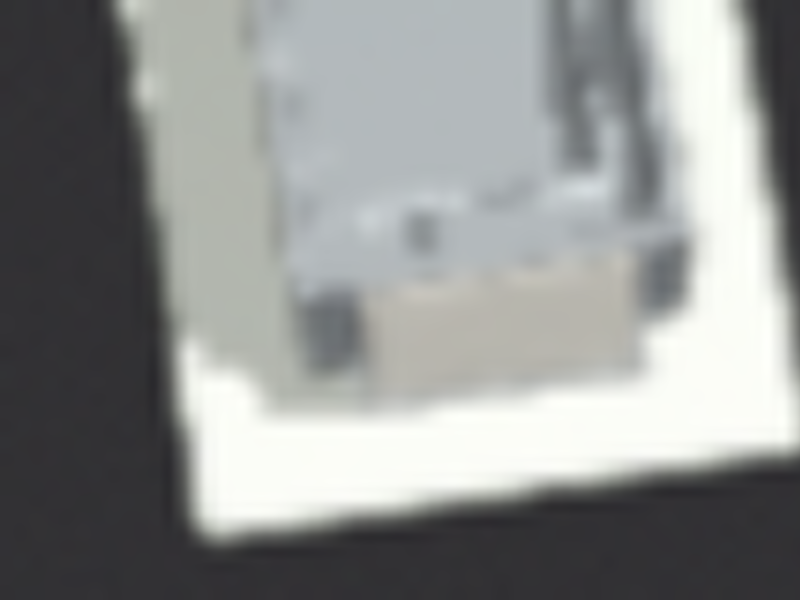

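```bash
cat > pts.py <<'E'
from h import *
from scipy.optimize import least_squares
from scipy.spatial.transform import Rotation as Ro
def solve(obs,v0,free=range(6)):
    free=list(free);v0=np.array(v0,float)
    def full(w): v=v0.copy();v[free]=w;return v
    def f(w):
        v=full(w);R=Ro.from_euler("ZYX",v[3:]).as_matrix();r=[]
        for n,P,uv in obs: r+=list(proj(R@np.array(P)+v[:3],n)[0]-uv)
        return np.array(r)
    s=least_squares(f,v0[free],x_scale=[.01 if k<3 else .1 for k in free]);return full(s.x),f(s.x).reshape(-1,2)
E
python3 - <<'E'
from pts import *
a,b,h=.075,.03,.062
# tote yaw ~pi+.142: tote +x = rear(-x world); tote +y = world -y (right in images)
RL,RR,FL,FR=(a,-b,h),(a,b,h),(-a,-b,h),(-a,b,h)
# scene: image right = +y world -> left= -y = tote +y ; top: image left=+y world = tote -y
obs=[("scene",RR,(253.05,177.55)),("scene",RL,(274.05,173.35)),("scene",FL,(286.35,220.25)),("scene",FR,(264.55,225.05)),
("top",FL,(275.35,183.05)),("top",FR,(300.05,180.05)),("top",RL,(284.5,244.05)),("top",RR,(310.5,240.05))]
for f in(range(6),(0,1,2,3),(0,1,3)):
    v,r=solve(obs,[.6107,-.0267,.058,.142+np.pi,0,0],f);print(v.round(4));print(r.round(2).tolist())
E
```

```text
[ 0.5996 -0.0264  0.0635  3.2797 -0.2136 -0.0312]
[[0.14, -0.04], [-0.56, -0.03], [0.06, 0.15], [0.67, -0.0], [-0.21, 0.05], [0.69, -0.09], [-0.6, -0.18], [0.41, 0.29]]
[ 0.6123 -0.0267  0.061   3.2749  0.      0.    ]
[[0.26, 2.85], [-0.66, 3.27], [0.15, -2.38], [0.54, -2.84], [-0.23, -1.88], [1.02, -2.3], [-0.57, 1.84], [0.06, 2.21]]
[ 0.612  -0.0266  0.058   3.2751  0.      0.    ]
[[0.29, 3.43], [-0.67, 3.85], [0.12, -1.85], [0.56, -2.31], [-0.22, -1.43], [0.96, -1.85], [-0.57, 2.12], [-0.02, 2.49]]
```

Call:
send_rows:
  motion: "0 -3 0 0 0 -7 0;0 -3 0 0 0 -7 0;1 -3 0 0 0 -7 0;2 -3 0 0 0 -7 0;2 -3 0 0 0 -7 0;2 -3 0 0 0 -7 0;2 -3 0 0 0 -6 0;2 -3 -1 0 0 -6 0;1 -2 -1 0 2 -4 0;0.5 -1 0 0 3 0 0;0 0 0 0 3 0 0;0 0 0 0 3 0 0;0 0 0 0 0 0 0"

```text
t: 21.95
eef_pos: [0.6093, -0.0321, 0.2273]
tool_rot: [-0.002, 0.994, 0.059, -0.094]
contact_force: [-0.4, -0.0, 0.0]
gripper_width: 1.0
```

```bash
cat > got.py <<'E'
import sys
from go import *
# target pos, yaw of tote, pitch (about tote y) roll ; jaw sign: tool y = s*tote y ; tool z = -tote z
def relT(p,yaw,pitch,roll,s,off=0):
    o,M=tool();T=R.from_euler("ZYX",[yaw,pitch,roll]).as_matrix()
    G=np.column_stack([-s*T[:,0]*1,s*T[:,1],-T[:,2]]);
    if np.linalg.det(G)<0: G[:,0]*=-1
    rv=np.degrees(R.from_matrix(G@M.T).as_rotvec());pos=np.array(o["eef_pos"])
    print("t",round(o["t"],2),"pos",pos.round(4),"need cm",((np.array(p)-pos)*100).round(2),"rotvec",rv.round(2),"F",np.round(o["contact_force"],1),"w",round(o["gripper_width"]*85,1),"q7",round(o["q"][6],2))
if __name__=="__main__":
    a=list(map(float,sys.argv[1:]));relT(a[:3],a[3],a[4],a[5],a[6])
E
python3 got.py .605 -.0256 .0883 3.2797 -.2136 0 1
```

```text
t 21.95 pos [ 0.6093 -0.0321  0.2273] need cm [ -0.43   0.65 -13.9 ] rotvec [-1.02  1.4   1.18] F [-0.4 -0.   0. ] w 85.0 q7 -1.57
```

Call:
send_rows:
  motion: "0 0.6 -1 -0.5 0.7 0 0;0 0 -2 -0.5 0.7 0 0;0 0 -2 0 0 0 0;0 0 -2 0 0 0 0;0 0 -1.5 0 0 0 0;0 0 0 0 0 0 0;0 0 0 0 0 0 0"

```text
t: 22.53
eef_pos: [0.6055, -0.0203, 0.1319]
tool_rot: [0.007, 0.992, 0.062, -0.107]
contact_force: [-0.3, 0.5, 0.2]
gripper_width: 1.001
```

```bash
python3 got.py .605 -.0256 .0883 3.2797 -.2136 0 1
```

```text
t 22.53 pos [ 0.6055 -0.0203  0.1319] need cm [-0.05 -0.53 -4.36] rotvec [ 0.06 -0.03  0.75] F [-0.3  0.5  0.2] w 85.0 q7 -1.61
```

Call:
send_rows:
  motion: "0 -0.55 0 0 0 0.7 0;0 0 0 0 0 0 0;0 -0.1 -1 0 0 0 0;0 -0.1 -1 0 0 0 0;0 -0.1 -1 0 0 0 0;0 -0.1 -0.8 0 0 0 0;0 0 0 0 0 0 0"

```text
t: 23.12
eef_pos: [0.6064, -0.03, 0.0927]
tool_rot: [0.008, 0.992, 0.069, -0.104]
contact_force: [-0.4, -0.2, 0.3]
gripper_width: 0.998
```

```bash
python3 got.py .605 -.0256 .0883 3.2797 -.2136 0 1
```

```text
t 23.12 pos [ 0.6064 -0.03    0.0927] need cm [-0.14  0.44 -0.44] rotvec [ 0.07  0.29 -0.11] F [-0.4 -0.2  0.3] w 84.8 q7 -1.59
```

Call:
send_rows:
  motion: "-0.15 0.4 -0.2 0 0.3 0 0;0 0 -0.2 0 0 0 0;0 0 0 0 0 0 0"

```text
t: 23.37
eef_pos: [0.6044, -0.0259, 0.0874]
tool_rot: [0.008, 0.992, 0.069, -0.107]
contact_force: [0.4, -0.4, -0.3]
gripper_width: 1.001
```

```bash
python3 got.py .605 -.0256 .0883 3.2797 -.2136 0 1
```

```text
t 23.37 pos [ 0.6044 -0.0259  0.0874] need cm [0.06 0.03 0.09] rotvec [ 0.07 -0.12 -0.07] F [ 0.4 -0.4 -0.3] w 85.1 q7 -1.6
```

Call:
send_rows:
  motion: "0 0 0 0 0 0 1;0 0 0 0 0 0 1;0 0 0 0 0 0 1;0 0 0 0 0 0 1;0 0 0 0 0 0 1;0 0 1 0 0 0 1;0 0 1 0 0 0 1;0 0 1 0 0 0 1;0 0 1 0 0 0 1;0.2 0 0 0.6 -4 0 1;0.2 0 0 0.6 -4 0 1;0.2 0 0 0.5 -4 0 1;0 0 0 0 0 0 1;0 0 0 0 0 0 1"

```text
t: 24.53
eef_pos: [0.6128, -0.025, 0.1378]
tool_rot: [0.0, 0.998, 0.07, 0.004]
contact_force: [0.2, 0.2, -2.4]
gripper_width: 0.694
```

```bash
python3 got.py .6107 -.0267 .1164 3.2836 0 0 1
```

```text
t 24.53 pos [ 0.6128 -0.025   0.1378] need cm [-0.21 -0.17 -2.14] rotvec [0.02 0.52 0.1 ] F [ 0.2  0.2 -2.4] w 59.0 q7 -1.59
```

Call:
send_rows:
  motion: "-0.2 -0.15 0 0 0.5 0 1;0 0 -0.5 0 0 0 1;0 0 -0.5 0 0 0 1;0 0 0 0 0 0 1;0 0 0 0 0 0 1"

```text
t: 24.95
eef_pos: [0.6122, -0.0262, 0.1276]
tool_rot: [0.0, 0.998, 0.07, -0.002]
contact_force: [0.3, 0.3, -1.9]
gripper_width: 0.691
```

```bash
python3 got.py .6107 -.0267 .1164 3.2836 0 0 1; python3 avg.py pics/a2 .63 -.027 .1 28; python3 - <<'E'
from ov import *
o,M=tool();p=o["eef_pos"]
draw(f"pics/a2o.png",[.63,-.027,.1],28,[(TOTE[:2],.6107,-.0267,.01,.142),(TOTE[:2],p[0],p[1],p[2]-.0254,.142+np.pi)],"scene")
E
```

```text
t 24.95 pos [ 0.6122 -0.0262  0.1276] need cm [-0.15 -0.05 -1.12] rotvec [ 0.04 -0.26  0.08] F [ 0.3  0.3 -1.9] w 58.8 q7 -1.59
scene origin [241 180] scale 10.714285714285714
top origin [264 177] scale 10.714285714285714
```

View pics/a2_scene.png

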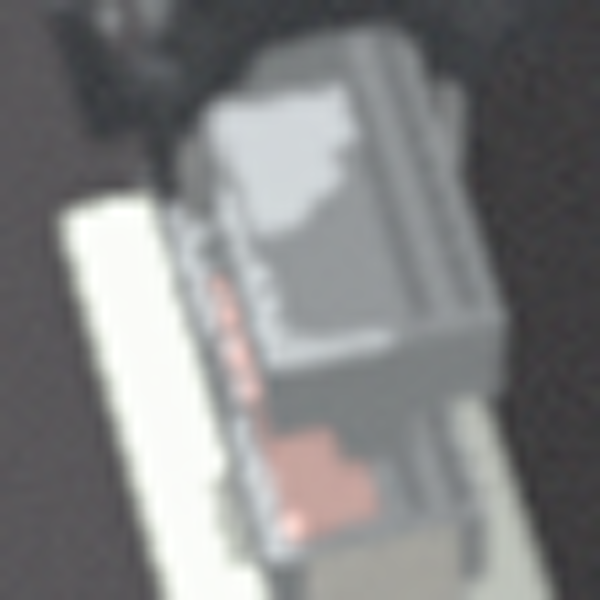

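View pics/a2o.png

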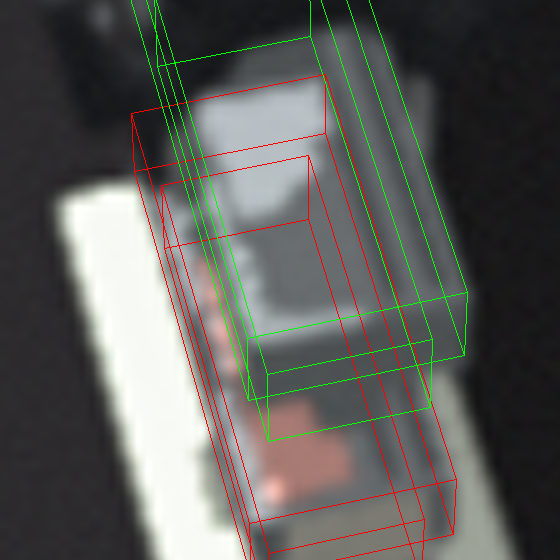

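Call:
send_rows:
  motion: "-0.3 0 -0.3 0 0 0 1;0 0 -0.4 0 0 0 1;0 0 -0.4 0 0 0 1;-0.1 0 -0.3 0 0 0 1;0 0 0 0 0 0 1;0 0 0 0 0 0 1"

```text
t: 26.25
eef_pos: [0.6072, -0.0264, 0.1124]
tool_rot: [0.0, 0.998, 0.07, -0.002]
contact_force: [-0.1, 0.6, -3.0]
gripper_width: 0.692
```

```bash
python3 got.py .609 -.0267 .1 3.2836 0 0 1
```

```text
t 26.25 pos [ 0.6072 -0.0264  0.1124] need cm [ 0.18 -0.03 -1.24] rotvec [ 0.04 -0.23  0.09] F [-0.1  0.6 -3. ] w 58.8 q7 -1.59
```

Call:
send_rows:
  motion: "0.2 0 -0.3 0 -0.2 0 1;0 0 -0.4 0 0 0 1;0 0 -0.4 0 0 0 1;0 0 -0.2 0 0 0 1;0 0 0 0 0 0 1"

```text
t: 26.67
eef_pos: [0.6096, -0.0264, 0.098]
tool_rot: [0.0, 0.998, 0.07, -0.0]
contact_force: [-1.0, 1.1, -2.4]
gripper_width: 0.694
```

```bash
python3 got.py .609 -.0267 .0834 3.2836 0 0 1;python3 avg.py pics/a3 .63 -.027 .09 28
```

```text
t 26.67 pos [ 0.6096 -0.0264  0.098 ] need cm [-0.06 -0.03 -1.46] rotvec [0.04 0.   0.09] F [-1.   1.1 -2.4] w 59.0 q7 -1.6
scene origin [241 182] scale 10.714285714285714
top origin [264 178] scale 10.714285714285714
```

View pics/a3_scene.png

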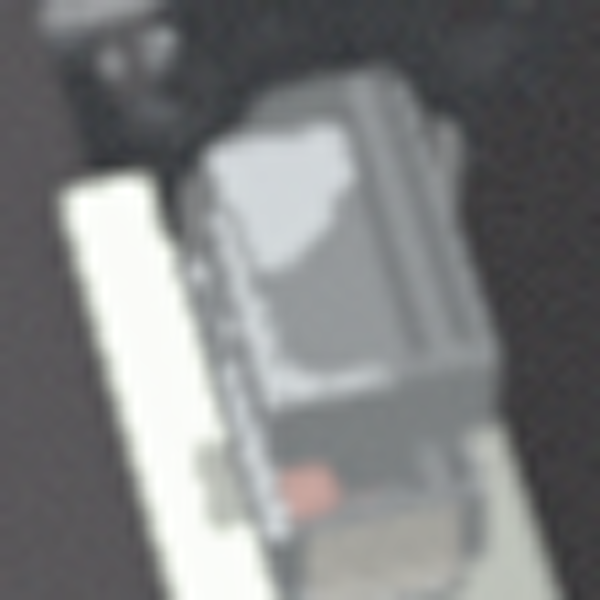

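Call:
send_rows:
  motion: "-0.1 0 -0.3 0 0 0 1;0 0 -0.3 0 0 0 1;0 0 -0.2 0 0 0 1;0 0 0 0 0 0 1"

```text
t: 27.8
eef_pos: [0.6088, -0.0263, 0.0899]
tool_rot: [0.0, 0.998, 0.07, 0.001]
contact_force: [0.1, -0.8, -2.2]
gripper_width: 0.696
```

```bash
python3 got.py .609 -.0267 .0834 3.2836 0 0 1
```

```text
t 27.8 pos [ 0.6088 -0.0263  0.0899] need cm [ 0.02 -0.04 -0.65] rotvec [0.04 0.06 0.09] F [ 0.1 -0.8 -2.2] w 59.2 q7 -1.6
```

No contact and well below the rim: it is inside. Lower to the ledges.

Call:
send_rows:
  motion: "0 0 -0.3 0 0 0 1;0 0 -0.3 0 0 0 1;0 0 -0.2 0 0 0 1;0 0 0 0 0 0 1"

```text
t: 28.13
eef_pos: [0.6093, -0.0263, 0.0879]
tool_rot: [0.001, 0.998, 0.07, 0.001]
contact_force: [0.6, -0.1, -2.8]
gripper_width: 0.694
```

```bash
python3 got.py .609 -.0267 .0834 3.2836 0 0 1
```

```text
t 28.13 pos [ 0.6093 -0.0263  0.0879] need cm [-0.03 -0.04 -0.45] rotvec [0.1  0.09 0.11] F [ 0.6 -0.1 -2.8] w 59.0 q7 -1.6
```

Call:
send_rows:
  motion: "0 0 -0.3 0 0 0 1;0 0 -0.3 0 0 0 1;0 0 -0.2 0 0 0 1;0 0 0 0 0 0 1"

```text
t: 28.47
eef_pos: [0.61, -0.0263, 0.0877]
tool_rot: [0.002, 0.998, 0.07, 0.001]
contact_force: [0.2, 0.7, -3.8]
gripper_width: 0.695
```

```bash
python3 got.py .609 -.0267 .0834 3.2836 0 0 1
```

```text
t 28.47 pos [ 0.61   -0.0263  0.0877] need cm [-0.1  -0.04 -0.43] rotvec [0.18 0.18 0.14] F [ 0.2  0.7 -3.8] w 59.1 q7 -1.61
```

Call:
send_rows:
  motion: "0 0 0 0 0 0 0;0 0 0 0 0 0 0;0 0 0 0 0 0 0;0 0 0 0 0 0 0;0 0 0.5 0 0 0 0;0 0 1.5 0 0 0 0;0 0 2.5 0 0 0 0;0 0 3 0 0 0 0;0 0 3 0 0 0 0;0 0 3 0 0 0 0;-1 1 2 0 0 0 0;-2 3 0 0 0 3 0;-2 3 0 0 0 7 0;-2 3 0 0 0 7 0;-2 3 0 0 0 7 0;-2 3 0 0 0 7 0;-1 3 0 0 0 7 0;0 3 0 0 0 7 0;0 3 0 0 0 7 0;0 3 0 0 0 7 0"

```text
t: 30.13
eef_pos: [0.4837, 0.2546, 0.2536]
tool_rot: [0.003, 0.831, 0.557, 0.006]
contact_force: [0.9, 0.2, 0.7]
gripper_width: 1.0
```

```bash
python3 - <<'E'
from ov import *
from avg import avg
for n in("scene","top"):
    np.save(f"last_{n}.npy",avg(n,4).astype(np.uint8))
    draw(f"pics/a4{n}.png",[.61,-.027,.08],38,[(TOTE[1:2],.6107,-.0267,.01,.142),(TOTE[1:2],.6107,-.0267,.058,.142+np.pi)],n)
a=[cv2.resize(cv2.imread(f"pics/a4{n}.png"),(400,400)) for n in("scene","top")];cv2.imwrite("pics/a4.png",np.hstack(a))
E
```

```text
(no output)
```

View pics/a4.png

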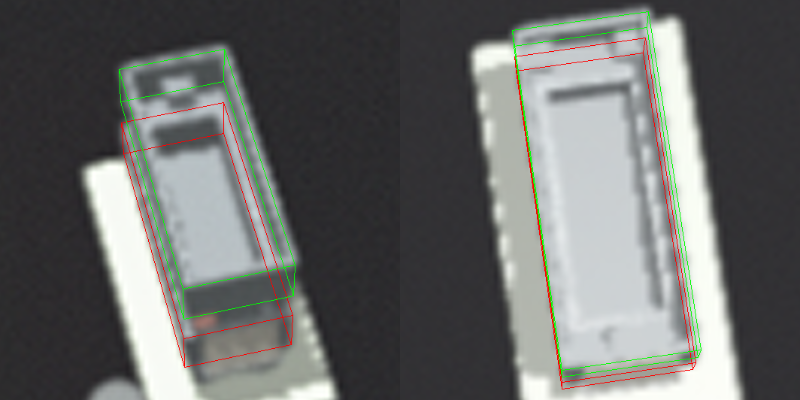

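Call:
send_rows:
  motion: "0.1 1.5 0 0 0 7 0;0.1 1.5 0 0 0 7 0;0.1 1.5 0 0 0 7 0;0.1 1.5 0 0 0 7 0;0.1 1.5 0 0 0 7 0;0.1 1.5 0 0 0 7 0;0.1 1.5 0 0 0 7 0;0.1 1.5 -1 0 0 7 0;0.1 1.5 -1 0 0 7 0;0.1 1 -1 0 0 7 0;0 0.5 -1 0 0 7 0;0 0 -1 0 0 7 0;0 0 -1 0 0 7 0;0 0 -1 0 0 7 0;0 0 -1 0 0 7 0;0 0 -1 0 0 5 0;0 0 0 0 0 0 0;0 0 0 0 0 0 0"

```text
t: 32.03
eef_pos: [0.5066, 0.3854, 0.1587]
tool_rot: [0.001, 0.008, 1.0, 0.007]
contact_force: [-0.3, 0.3, 0.6]
gripper_width: 0.999
```

```bash
python3 got.py .4993 .4061 .024 -.031 0 0 1
```

```text
t 32.03 pos [0.5066 0.3854 0.1587] need cm [ -0.73   2.07 -13.47] rotvec [-0.81  0.11 -0.87] F [-0.3  0.3  0.6] w 85.0 q7 0.39
```

Call:
send_rows:
  motion: "-0.4 1.1 0 -0.8 0 -0.9 0;-0.3 1 0 0 0 0 0;0 0 -1.5 0 0 0 0;0 0 -1.5 0 0 0 0;0 0 -1.5 0 0 0 0;0 0 -1.5 0 0 0 0;0 0 0 0 0 0 0;0 0 0 0 0 0 0"

```text
t: 32.7
eef_pos: [0.5016, 0.403, 0.0933]
tool_rot: [0.002, 0.024, 1.0, -0.001]
contact_force: [0.2, -0.0, 1.5]
gripper_width: 1.001
```

```bash
python3 got.py .4993 .4061 .024 -.031 0 0 1
```

```text
t 32.7 pos [0.5016 0.403  0.0933] need cm [-0.23  0.31 -6.93] rotvec [0.15 0.26 0.94] F [ 0.2 -0.   1.5] w 85.1 q7 0.28
```

Call:
send_rows:
  motion: "-0.2 0.3 0 0.1 0.2 0.9 0;0 0.1 -1.2 0 0 0 0;0 0.1 -1.2 0 0 0 0;0 0.1 -1.2 0 0 0 0;0 0 -1.2 0 0 0 0;0 0 -1.2 0 0 0 0;0 0 -0.6 0 0 0 0;0 0 0 0 0 0 0"

```text
t: 33.37
eef_pos: [0.4997, 0.4087, 0.02]
tool_rot: [0.0, 0.016, 1.0, -0.0]
contact_force: [0.5, -0.8, -0.6]
gripper_width: 1.002
```

```bash
python3 got.py .4993 .4061 .024 -.031 0 0 1
```

```text
t 33.37 pos [0.4997 0.4087 0.02  ] need cm [-0.04 -0.26  0.4 ] rotvec [0.05 0.04 0.02] F [ 0.5 -0.8 -0.6] w 85.1 q7 0.23
```

Call:
send_rows:
  motion: "-0.05 -0.25 0.4 0 0 0 0;0 0 0 0 0 0 0;0 0 0 0 0 0 0"

```text
t: 33.62
eef_pos: [0.4987, 0.406, 0.0238]
tool_rot: [-0.0, 0.016, 1.0, -0.001]
contact_force: [0.3, 0.4, 0.2]
gripper_width: 0.999
```

```bash
python3 got.py .4993 .4061 .024 -.031 0 0 1
```

```text
t 33.62 pos [0.4987 0.406  0.0238] need cm [0.06 0.01 0.02] rotvec [ 0.08 -0.02  0.  ] F [0.3 0.4 0.2] w 84.9 q7 0.23
```

Call:
send_rows:
  motion: "0 0 0 0 0 0 1;0 0 0 0 0 0 1;0 0 0 0 0 0 1;0 0 0 0 0 0 1;0 0 0 0 0 0 1;0 0 0 0 0 0 1;0 0 1 0 0 0 1;0 0 2 0 0 0 1;0 0 3 0 0 0 1;0 0 3 0 0 0 1;0 0 3 0 0 0 1;0 0 3 0 0 0 1;0 0 3 0 0 0 1;0.4 -1 2 0 0 0 1;0.8 -3 0 0 0 1 1;0.8 -3 0 0 0 1 1;0.8 -3 0 0 0 1 1;0.8 -3 0 0 0 1 1;0.8 -3 0 0 0 1 1;0.8 -3 0 0 0 1 1"
  newtons: 60

```text
t: 35.28
eef_pos: [0.5411, 0.2172, 0.2433]
tool_rot: [-0.0, -0.05, 0.999, 0.002]
contact_force: [0.8, 0.0, -2.9]
gripper_width: 0.693
```

```bash
python3 got.py .6107 -.0267 .17 .142 0 0 1
```

```text
t 35.28 pos [0.5411 0.2172 0.2433] need cm [  6.96 -24.39  -7.33] rotvec [-0.17 -0.02  2.39] F [ 0.8  0.  -2.9] w 58.9 q7 0.83
```

Call:
send_rows:
  motion: "0.9 -3 0 0 0 0.5 1;0.9 -3 0 0 0 0.5 1;0.9 -3 0 0 0 0.5 1;0.9 -3 0 0 0 0.5 1;0.9 -3 0 0 0 0.4 1;0.9 -3 0 0 0 0 1;0.9 -3 0 0 0 0 1;0.3 -1.5 0 0 0 0 1;0 0 0 0 0 0 1;0 0 -1 0 0 0 1;0 0 -1 0 0 0 1;0 0 -1 0 0 0 1;0 0 0 0 0 0 1"

```text
t: 36.37
eef_pos: [0.6048, -0.0259, 0.2155]
tool_rot: [-0.0, -0.07, 0.998, -0.001]
contact_force: [-0.9, -0.4, -3.1]
gripper_width: 0.691
```

```bash
python3 got.py .6107 -.0267 .165 .142 0 0 1
```

```text
t 36.37 pos [ 0.6048 -0.0259  0.2155] need cm [ 0.59 -0.08 -5.05] rotvec [ 0.16 -0.04  0.08] F [-0.9 -0.4 -3.1] w 58.7 q7 1.27
```

Call:
send_rows:
  motion: "0.5 0 -1 0 0 0 1;0 0 -1 0 0 0 1;0 0 -1 0 0 0 1;0 0 -1 0 0 0 1;0 0 0 0 0 0 1;0 0 0 0 0 0 1"

```text
t: 36.87
eef_pos: [0.6086, -0.0202, 0.1694]
tool_rot: [-0.002, -0.075, 0.997, -0.0]
contact_force: [0.1, -0.2, -2.4]
gripper_width: 0.693
```

```bash
python3 got.py .6107 -.0267 .165 .142 0 0 1; cat > chk.py <<'E'
import sys
from ov import *
from avg import avg
np.save("last_scene.npy",avg("scene",6).astype(np.uint8));np.save("last_top.npy",read_camera("top"))
o,M=tool();p=o["eef_pos"];zb=float(sys.argv[2]);ya=float(sys.argv[3])
draw(sys.argv[1],[.63,-.027,zb+.06],30,[(TOTE[1:2],.6107,-.0267,zb,.142),(TOTE[:2],p[0],p[1],p[2]-.0245,.142+np.pi*ya)],"scene")
E
python3 chk.py pics/b1.png .058 0
```

```text
t 36.87 pos [ 0.6086 -0.0202  0.1694] need cm [ 0.21 -0.65 -0.44] rotvec [ 0.05 -0.22 -0.42] F [ 0.1 -0.2 -2.4] w 58.9 q7 1.23
```

View pics/b1.png

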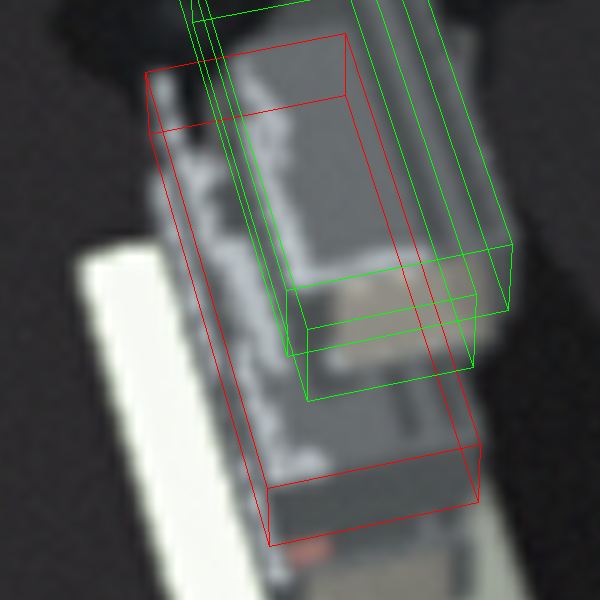

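Call:
send_rows:
  motion: "0.15 -0.6 0 0 -0.2 -0.4 1;0 0 0 0 0 0 1;0 0 -0.4 0 0 0 1;0 -0.05 -0.4 0 0 0 1;0 0 -0.4 0 0 0 1;0 0 -0.3 0 0 0 1;0 0 0 0 0 0 1"

```text
t: 37.8
eef_pos: [0.6113, -0.0288, 0.1551]
tool_rot: [0.002, -0.07, 0.998, -0.001]
contact_force: [-0.9, -0.1, -2.6]
gripper_width: 0.693
```

```bash
python3 got.py .6105 -.0267 .1304 .142 0 0 1;python3 chk.py pics/b2.png .058 0
```

```text
t 37.8 pos [ 0.6113 -0.0288  0.1551] need cm [-0.08  0.21 -2.47] rotvec [0.11 0.22 0.16] F [-0.9 -0.1 -2.6] w 58.9 q7 1.22
```

View pics/b2.png

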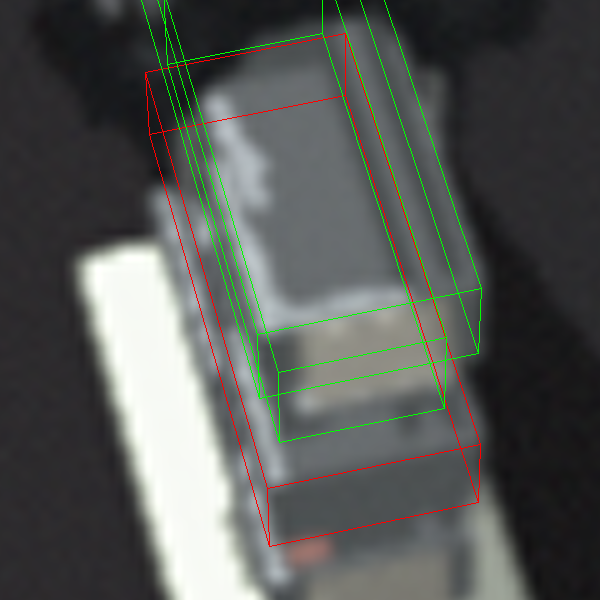

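Call:
send_rows:
  motion: "-0.05 0.2 -0.3 0 0.2 0 1;0 0 -0.3 0 0 0 1;0 0 -0.3 0 0 0 1;0 0 -0.2 0 0 0 1;0 0 0 0 0 0 1"

```text
t: 38.57
eef_pos: [0.6116, -0.0262, 0.1445]
tool_rot: [0.001, -0.07, 0.998, -0.001]
contact_force: [0.2, -0.1, -2.3]
gripper_width: 0.695
```

```bash
python3 got.py .6105 -.0267 .1304 .142 0 0 1
```

```text
t 38.57 pos [ 0.6116 -0.0262  0.1445] need cm [-0.11 -0.05 -1.41] rotvec [0.12 0.14 0.15] F [ 0.2 -0.1 -2.3] w 59.1 q7 1.21
```

Call:
send_rows:
  motion: "-0.1 0 -0.3 0.1 0.1 0.1 1;0 0 -0.3 0 0 0 1;0 0 0 0 0 0 1"

```text
t: 38.82
eef_pos: [0.6104, -0.0262, 0.1377]
tool_rot: [0.0, -0.071, 0.998, -0.0]
contact_force: [-0.5, 0.4, -2.6]
gripper_width: 0.691
```

```bash
python3 got.py .6105 -.0267 .1304 .142 0 0 1
```

```text
t 38.82 pos [ 0.6104 -0.0262  0.1377] need cm [ 0.01 -0.05 -0.73] rotvec [0.01 0.01 0.04] F [-0.5  0.4 -2.6] w 58.8 q7 1.21
```

Free entry. Lower to the ledges.

Call:
send_rows:
  motion: "0 0 -0.3 0 0 0 1;0 0 -0.3 0 0 0 1;0 0 -0.2 0 0 0 1;0 0 0 0 0 0 1"

```text
t: 39.15
eef_pos: [0.6111, -0.026, 0.1322]
tool_rot: [0.001, -0.07, 0.998, -0.001]
contact_force: [0.4, 1.0, -3.8]
gripper_width: 0.7
```

```bash
python3 got.py .6105 -.0267 .1304 .142 0 0 1
```

```text
t 39.15 pos [ 0.6111 -0.026   0.1322] need cm [-0.06 -0.07 -0.18] rotvec [0.1  0.09 0.06] F [ 0.4  1.  -3.8] w 59.5 q7 1.2
```

Call:
send_rows:
  motion: "0 0 -0.2 0 0 0 1;0 0 -0.2 0 0 0 1;0 0 0 0 0 0 0;0 0 0 0 0 0 0;0 0 0 0 0 0 0;0 0 0 0 0 0 0;0 0 0.5 0 0 0 0;0 0 1.5 0 0 0 0;0 0 2.5 0 0 0 0;0 0 3 0 0 0 0;0 0 3 0 0 0 0;0 0 2 0 0 0 0;-1 -2 0 0 0 0 0;-1 -3 0 0 0 0 0;-1 -3 0 0 0 0 0;-1 -3 0 0 0 -2 0;-1 -3 0 0 0 -2 0;-1 -3 0 0 0 -2 0;-1 -3 0 0 0 -2 0;-1 -3 0 0 0 -2 0"

```text
t: 40.82
eef_pos: [0.5315, -0.2497, 0.2805]
tool_rot: [0.01, 0.009, 1.0, -0.001]
contact_force: [-0.4, -0.6, -0.1]
gripper_width: 1.002
```

```bash
python3 got.py .5013 -.4029 .024 -.15 0 0 1;python3 - <<'E'
from ov import *
from avg import avg
for n in("scene","top"):
    np.save(f"last_{n}.npy",avg(n,4).astype(np.uint8))
    draw(f"pics/a5{n}.png",[.61,-.027,.11],38,[(TOTE[1:2],.6107,-.0267,.058,.142+np.pi),(TOTE[1:2],.6107,-.0267,.106,.142)],n)
a=[cv2.resize(cv2.imread(f"pics/a5{n}.png"),(400,400)) for n in("scene","top")];cv2.imwrite("pics/a5.png",np.hstack(a))
E
python3 see.py | grep -v card
```

```text
t 40.82 pos [ 0.5315 -0.2497  0.2805] need cm [ -3.02 -15.32 -25.65] rotvec [ 0.15  1.16 -7.56] F [-0.4 -0.6 -0.1] w 85.1 q7 1.6
scene tote1 [(0.96, [272, 192], 1209, [0.518, -0.01]), (0.79, [145, 195], 1124, [0.49, -0.402]), (0.69, [270, 222], 304, [0.628, -0.026])]
scene base_tote [(0.75, [267, 228], 1077, [0.649, -0.039]), (0.5, [272, 219], 241, [0.619, -0.021])]
scene lid [(0.71, [199, 223], 893, [0.612, -0.236])]
scene footpiece []
scene jar []
scene dish [(0.83, [327, 257], 629, [0.765, 0.121])]
scene gel [(0.82, [256, 261], 717, [0.755, -0.08])]
top tote1 [(0.69, [292, 207], 2013, [0.64, -0.027]), (0.67, [299, 248], 163, [0.54, -0.043]), (0.64, [443, 280], 586, [0.462, -0.389])]
top base_tote [(0.74, [280, 235], 1174, [0.572, 0.003])]
top lid [(0.93, [379, 221], 1251, [0.605, -0.24])]
top footpiece [(0.57, [289, 208], 1906, [0.639, -0.02]), (0.34, [234, 152], 825, [0.784, 0.119])]
top jar [(0.93, [359, 281], 612, [0.459, -0.186]), (0.63, [314, 151], 691, [0.784, -0.084])]
top dish [(0.89, [235, 150], 792, [0.787, 0.117])]
top gel [(0.93, [316, 149], 708, [0.791, -0.087])]
42.1167
```

View pics/a5.png

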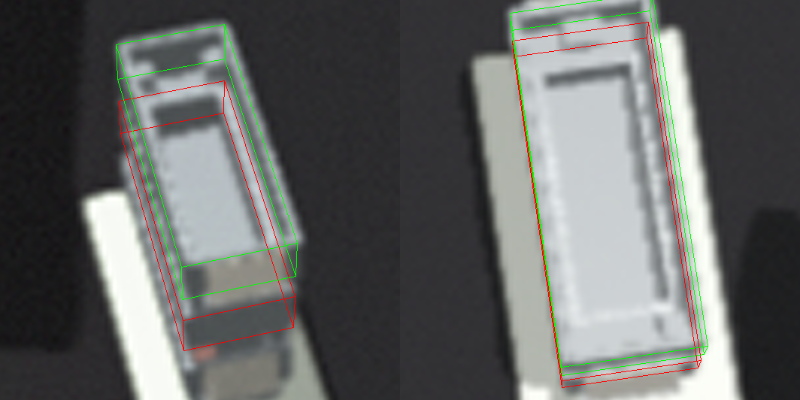

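Call:
send_rows:
  motion: "-0.5 -2.5 -1 0 0.5 -2 0;-0.5 -2.5 -2 0 0.5 -2 0;-0.5 -2.5 -2 0 0 -2 0;-0.5 -2.5 -2 0 0 -1 0;-0.5 -2.5 -2 0 0 0 0;-0.5 -2.5 -2 0 0 0 0;0 0 -2 0 0 0 0;0 0 -2 0 0 0 0;0 0 0 0 0 0 0;0 0 0 0 0 0 0"

```text
t: 42.95
eef_pos: [0.4988, -0.4092, 0.1228]
tool_rot: [0.002, 0.074, 0.997, -0.003]
contact_force: [-0.3, 0.5, 0.3]
gripper_width: 1.0
```

```bash
python3 got.py .5013 -.4029 .024 -.15 0 0 1
```

```text
t 42.95 pos [ 0.4988 -0.4092  0.1228] need cm [ 0.25  0.63 -9.88] rotvec [ 0.33  0.18 -0.06] F [-0.3  0.5  0.3] w 85.0 q7 1.62
```

Call:
send_rows:
  motion: "0.25 0.6 0 0.3 0.2 0 0;0 0 -1.2 0 0 0 0;0 0 -1.2 0 0 0 0;0 0 -1.2 0 0 0 0;0 0 -1.2 0 0 0 0;0 0 0 0 0 0 0;0 0 0 0 0 0 0"

```text
t: 43.53
eef_pos: [0.5047, -0.4015, 0.0745]
tool_rot: [0.002, 0.073, 0.997, -0.001]
contact_force: [0.8, 0.2, -0.2]
gripper_width: 0.998
```

```bash
python3 got.py .5013 -.4029 .024 -.15 0 0 1
```

```text
t 43.53 pos [ 0.5047 -0.4015  0.0745] need cm [-0.34 -0.14 -5.05] rotvec [ 0.17  0.26 -0.24] F [ 0.8  0.2 -0.2] w 84.8 q7 1.57
```

Call:
send_rows:
  motion: "-0.3 -0.1 -0.5 0.1 0.2 -0.2 0;-0.1 0 -1.2 0 0 0 0;-0.1 0 -1.2 0 0 0 0;0 0 -1.2 0 0 0 0;0 0 -0.6 0 0 0 0;0 0 0 0 0 0 0;0 0 0 0 0 0 0"

```text
t: 44.12
eef_pos: [0.4985, -0.4026, 0.0219]
tool_rot: [-0.0, 0.075, 0.997, -0.0]
contact_force: [0.3, 0.4, -0.2]
gripper_width: 1.002
```

```bash
python3 got.py .5013 -.4029 .024 -.15 0 0 1
```

```text
t 44.12 pos [ 0.4985 -0.4026  0.0219] need cm [ 0.28 -0.03  0.21] rotvec [ 0.04 -0.01  0.  ] F [ 0.3  0.4 -0.2] w 85.1 q7 1.53
```

Call:
send_rows:
  motion: "0.28 -0.03 0.2 0 0 0 0;0 0 0 0 0 0 0;0 0 0 0 0 0 0"

```text
t: 44.37
eef_pos: [0.502, -0.403, 0.0244]
tool_rot: [0.0, 0.075, 0.997, -0.0]
contact_force: [-0.2, 0.5, 0.4]
gripper_width: 1.004
```

```bash
python3 got.py .5013 -.4029 .024 -.15 0 0 1
```

```text
t 44.37 pos [ 0.502  -0.403   0.0244] need cm [-0.07  0.01 -0.04] rotvec [0.04 0.02 0.  ] F [-0.2  0.5  0.4] w 85.4 q7 1.53
```

Call:
send_rows:
  motion: "0 0 0 0 0 0 1;0 0 0 0 0 0 1;0 0 0 0 0 0 1;0 0 0 0 0 0 1;0 0 0 0 0 0 1;0 0 0 0 0 0 1;0 0 1 0 0 0 1;0 0 2 0 0 0 1;0 0 3 0 0 0 1;0 0 3 0 0 0 1;0 0 3 0 0 0 1;0 0 3 0 0 0 1;0 0 3 0 0 0 1;0 0 3 0 0 0 1;0 0 2 0 0 -3 1;0 0 0 0 0 -6 1;0 0 0 0 0 -6 1;0 0 0 0 0 -6 1;0 0 0 0 0 -6 1;0 0 0 0 0 -6 1"
  newtons: 60

```text
t: 46.03
eef_pos: [0.4988, -0.3978, 0.2754]
tool_rot: [0.002, 0.363, 0.932, 0.001]
contact_force: [-0.1, -0.4, -1.8]
gripper_width: 0.694
```

```bash
python3 go.py .6107 -.0267 .25 -1.429
```

```text
t 46.03 pos [ 0.4988 -0.3978  0.2754] yaw 0.827 need cm [11.19 37.11 -2.54] deg -129.25 tilt fix [-0.04  0.27] F [-0.1 -0.4 -1.8] w 59.0 q1,q7 [1.06 1.16]
```

Call:
send_rows:
  motion: "0.6 2 0 0 0 -7 1;0.6 2 0 0 0 -7 1;0.6 2 0 0 0 -7 1;0.6 2 0 0 0 -7 1;0.6 2 0 0 0 -7 1;0.6 2 0 0 0 -7 1;0.6 2 0 0 0 -7 1;0.6 2 0 0 0 -7 1;0.6 2 0 0 0 -7 1;0.6 2 0 0 0 -7 1;0.6 2 0 0 0 -7 1;0.6 2 0 0 0 -7 1;0.6 2 0 0 0 -7 1;0.6 2 0 0 0 -7 1;0.6 2 0 0 0 -7 1;0.6 2 0 0 0 -7 1;0.6 2 0 0 0 -7 1;0.3 1.5 0 0 0 -4 1;0 0 0 0 0 0 1;0 0 0 0 0 0 1"

```text
t: 47.7
eef_pos: [0.5987, -0.0174, 0.2863]
tool_rot: [-0.001, 0.995, 0.102, -0.0]
contact_force: [-1.1, -1.0, -1.1]
gripper_width: 0.693
```

```bash
python3 go.py .6107 -.0267 .218 -1.429
```

```text
t 47.7 pos [ 0.5987 -0.0174  0.2863] yaw -1.365 need cm [ 1.2  -0.93 -6.83] deg -3.64 tilt fix [-0.13 -0.04] F [-1.1 -1.  -1.1] w 58.9 q1,q7 [ 0.25 -1.57]
```

Call:
send_rows:
  motion: "1.1 -0.9 0 0 0 -3.5 1;0 0 -1 0 0 0 1;0 0 -1.2 0 0 0 1;0 0 -1.2 0 0 0 1;0 0 -1.2 0 0 0 1;0 0 -0.6 0 0 0 1;0 0 0 0 0 0 1;0 0 0 0 0 0 1"

```text
t: 48.37
eef_pos: [0.6044, -0.0308, 0.2272]
tool_rot: [-0.001, 0.997, 0.076, -0.003]
contact_force: [0.0, -0.3, -1.6]
gripper_width: 0.693
```

```bash
python3 got.py .6107 -.0267 .215 3.2836 0 0 1
```

```text
t 48.37 pos [ 0.6044 -0.0308  0.2272] need cm [ 0.63  0.41 -1.22] rotvec [-0.07 -0.4  -0.61] F [ 0.  -0.3 -1.6] w 58.9 q7 -1.62
```

Call:
send_rows:
  motion: "0.6 0.4 0 0 -0.4 -0.6 1;0 0 0 0 0 0 1;0 0 -0.5 0 0 0 1;0 0 -0.5 0 0 0 1;0 0 0 0 0 0 1;0 0 0 0 0 0 1"

```text
t: 48.87
eef_pos: [0.6119, -0.0259, 0.2177]
tool_rot: [-0.001, 0.997, 0.071, 0.002]
contact_force: [0.1, 0.1, -1.7]
gripper_width: 0.697
```

```bash
python3 got.py .6107 -.0267 .215 3.2836 0 0 1;python3 chk.py pics/d1.png .106 1; python3 avg.py pics/d1 .63 -.027 .17 28
```

```text
t 48.87 pos [ 0.6119 -0.0259  0.2177] need cm [-0.12 -0.08 -0.27] rotvec [-0.09  0.21 -0.03] F [ 0.1  0.1 -1.7] w 59.2 q7 -1.64
scene origin [241 165] scale 10.714285714285714
top origin [265 171] scale 10.714285714285714
```

View pics/d1.png

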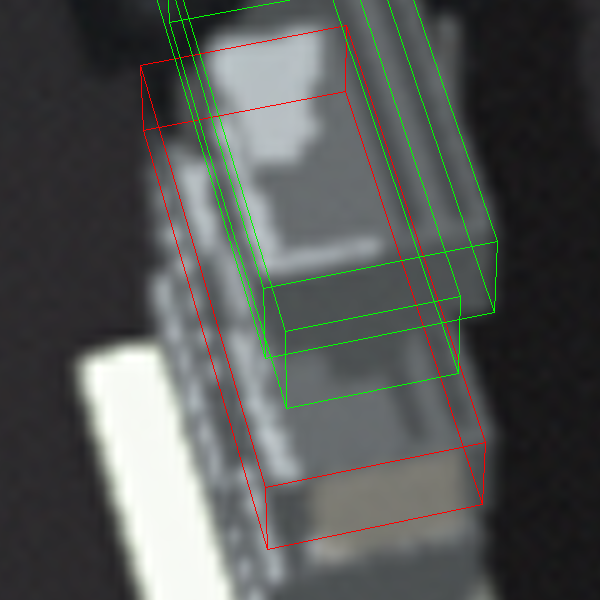

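View pics/d1_scene.png

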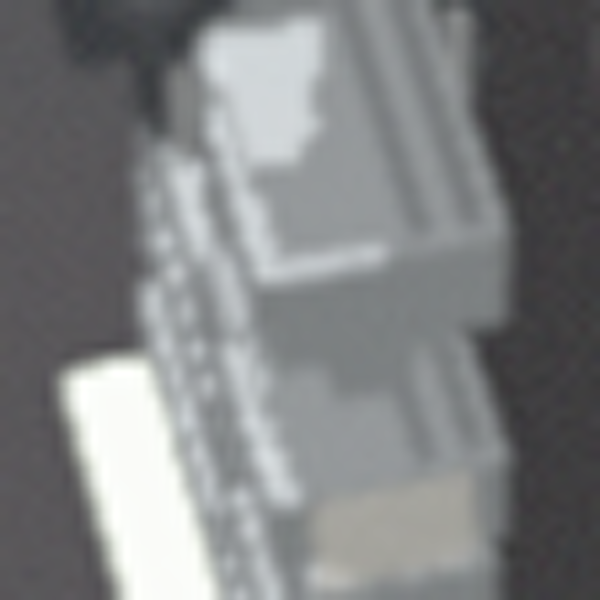

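Call:
send_rows:
  motion: "-0.05 -0.08 -0.3 0 0.2 0 1;0 0 -0.4 0 0 0 1;0 0 -0.4 0 0 0 1;0 0 -0.4 0 0 0 1;0 0 -0.2 0 0 0 1;0 0 0 0 0 0 1"

```text
t: 50.52
eef_pos: [0.611, -0.027, 0.1985]
tool_rot: [-0.001, 0.997, 0.071, -0.0]
contact_force: [-0.6, -0.9, -1.5]
gripper_width: 0.689
```

```bash
python3 got.py .6112 -.0267 .1784 3.2836 0 0 1
```

```text
t 50.52 pos [ 0.611  -0.027   0.1985] need cm [ 0.02  0.03 -2.01] rotvec [-0.09 -0.05 -0.01] F [-0.6 -0.9 -1.5] w 58.6 q7 -1.65
```

Call:
send_rows:
  motion: "0 0 -0.4 0 0 0 1;0 0 -0.4 0 0 0 1;0 0 -0.3 0 0 0 1;0 0 0 0 0 0 1"

```text
t: 50.85
eef_pos: [0.6141, -0.0265, 0.1901]
tool_rot: [-0.001, 0.997, 0.071, 0.003]
contact_force: [-1.8, 0.3, 1.2]
gripper_width: 0.694
```

```bash
python3 got.py .6112 -.0267 .1784 3.2836 0 0 1;python3 chk.py pics/d2.png .106 1
```

```text
t 50.85 pos [ 0.6141 -0.0265  0.1901] need cm [-0.29 -0.02 -1.17] rotvec [-0.1   0.34  0.01] F [-1.8  0.3  1.2] w 59.0 q7 -1.65
```

View pics/d2.png

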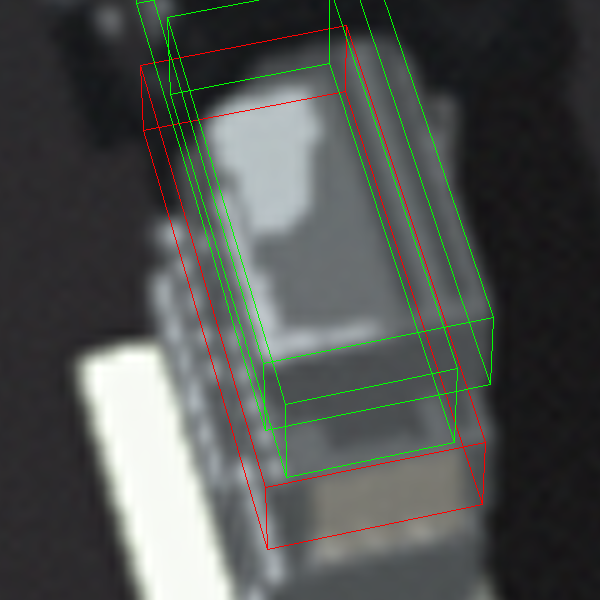

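```bash
python3 -c "
from station import *
o=get_obs();print(o['torque'],o['contact_force'])"
```

```text
[-0.06470574 -0.10439632 -0.00401139] [1.75385099 0.51234701 2.70110803]
```

Call:
send_rows:
  motion: "0 0 0.4 0 0 0 1;0 0 0.4 0 0 0 1;0 0 0.3 0 0 0 1;0 0 0 0 0 0 1;0 0 0 0 0 0 1"

```text
t: 51.62
eef_pos: [0.612, -0.0268, 0.1999]
tool_rot: [-0.001, 0.997, 0.071, 0.001]
contact_force: [-0.4, -0.0, -0.9]
gripper_width: 0.689
```

```bash
python3 -c "
from station import *
o=get_obs();print(o['torque'],o['contact_force'])"; python3 got.py .6112 -.0267 .1784 3.2836 0 0 1;python3 chk.py pics/d3.png .106 1;python3 avg.py pics/d3 .63 -.027 .17 28
```

```text
[ 0.00233619 -0.04210773  0.00317379] [-0.4154177  -0.03638369 -0.88521026]
t 51.62 pos [ 0.612  -0.0268  0.1999] need cm [-0.08  0.01 -2.15] rotvec [-0.11  0.06  0.01] F [-0.4 -0.  -0.9] w 58.6 q7 -1.65
scene origin [241 165] scale 10.714285714285714
top origin [265 171] scale 10.714285714285714
```

View pics/d3.png

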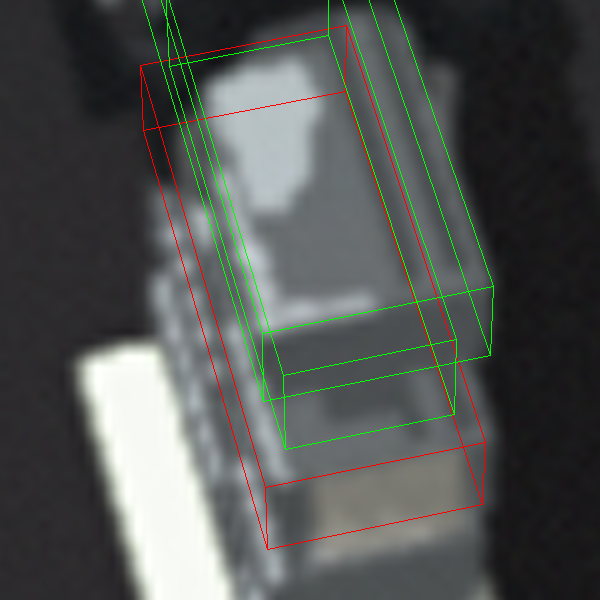

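View pics/d3_scene.png

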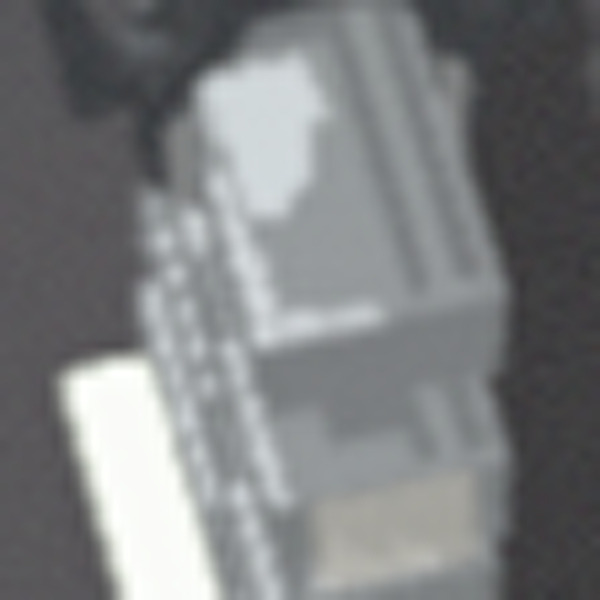

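Call:
send_rows:
  motion: "0.3 0 -0.2 0 0 0 1;0 0 -0.4 0 0 0 1;0 0 -0.3 0 0 0 1;0 0 0 0 0 0 1"

```text
t: 53.1
eef_pos: [0.6158, -0.0268, 0.1902]
tool_rot: [-0.001, 0.997, 0.071, 0.001]
contact_force: [0.1, -0.2, -1.2]
gripper_width: 0.692
```

```bash
python3 got.py .6142 -.0267 .1784 3.2836 0 0 1
```

```text
t 53.1 pos [ 0.6158 -0.0268  0.1902] need cm [-0.16  0.01 -1.18] rotvec [-0.11  0.12  0.01] F [ 0.1 -0.2 -1.2] w 58.8 q7 -1.65
```

Call:
send_rows:
  motion: "0 0 -0.3 0 0 0 1;0 0 -0.2 0 0 0 1;0 0 0 0 0 0 1"

```text
t: 53.35
eef_pos: [0.6155, -0.0268, 0.1841]
tool_rot: [-0.001, 0.997, 0.071, 0.001]
contact_force: [0.3, -0.5, -0.1]
gripper_width: 0.693
```

```bash
python3 got.py .6142 -.0267 .1784 3.2836 0 0 1
```

```text
t 53.35 pos [ 0.6155 -0.0268  0.1841] need cm [-0.13  0.01 -0.57] rotvec [-0.11  0.06  0.  ] F [ 0.3 -0.5 -0.1] w 58.9 q7 -1.65
```

Free descent this time; it is in the mouth.

Call:
send_rows:
  motion: "0 0 -0.3 0 0 0 1;0 0 -0.3 0 0 0 1;0 0 -0.2 0 0 0 1;0 0 0 0 0 0 1"

```text
t: 53.68
eef_pos: [0.6177, -0.0266, 0.1818]
tool_rot: [-0.0, 0.997, 0.071, 0.004]
contact_force: [0.4, 0.3, -1.4]
gripper_width: 0.691
```

```bash
python3 got.py .6142 -.0267 .1784 3.2836 0 0 1
```

```text
t 53.68 pos [ 0.6177 -0.0266  0.1818] need cm [-0.35 -0.01 -0.34] rotvec [-0.06  0.43  0.03] F [ 0.4  0.3 -1.4] w 58.7 q7 -1.66
```

Call:
send_rows:
  motion: "-0.2 0 0 0 0.3 0 1;0 0 -0.3 0 0 0 1;0 0 -0.3 0 0 0 1;0 0 0 0 0 0 1"

```text
t: 54.02
eef_pos: [0.6171, -0.0262, 0.181]
tool_rot: [0.0, 0.998, 0.07, 0.003]
contact_force: [-0.1, -0.4, -1.6]
gripper_width: 0.696
```

```bash
python3 got.py .6142 -.0267 .1784 3.2836 0 0 1;python3 avg.py pics/d4 .63 -.027 .16 28
```

```text
t 54.02 pos [ 0.6171 -0.0262  0.181 ] need cm [-0.29 -0.05 -0.26] rotvec [-0.01  0.39  0.05] F [-0.1 -0.4 -1.6] w 59.2 q7 -1.66
scene origin [241 167] scale 10.714285714285714
top origin [264 172] scale 10.714285714285714
```

View pics/d4_scene.png

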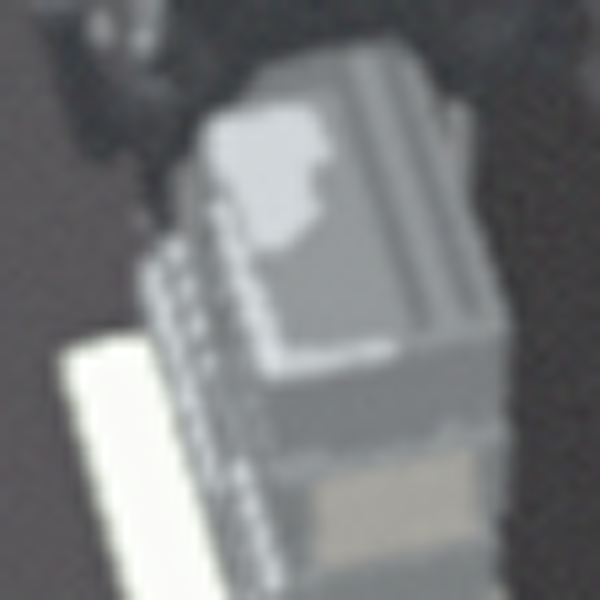

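Call:
send_rows:
  motion: "0 0 0 0 0 0 0;0 0 0 0 0 0 0;0 0 0 0 0 0 0;0 0 0 0 0 0 0;0 0 0.5 0 0 0 0;0 0 1.5 0 0 0 0;0 0 2.5 0 0 0 0;0 0 3 0 0 0 0;0 0 3 0 0 0 0;0 0 1 0 0 0 0;-1 -2 0 0 0 0 0;-1 -3 0 0 0 -1 0;-1 -3 0 0 0 -1 0;-1 -3 0 0 0 -1 0;-1 -3 0 0 0 -1 0;-1 -3 0 0 0 -1 0;-1 -3 0 0 0 -1 0;-1 -3 0 0 0 -1 0;-1 -3 0 0 0 0 0;0 0 0 0 0 0 0"

```text
t: 56.48
eef_pos: [0.5173, -0.2929, 0.2973]
tool_rot: [-0.001, 1.0, 0.011, 0.001]
contact_force: [-0.7, -1.4, -1.0]
gripper_width: 0.999
```

```bash
python3 - <<'E'
from ov import *
from avg import avg
for n in("scene","top"):
    np.save(f"last_{n}.npy",avg(n,4).astype(np.uint8))
    draw(f"pics/a6{n}.png",[.61,-.027,.15],38,[(TOTE[1:2],.6107,-.0267,.106,.142),(TOTE[1:2],.6107,-.0267,.154,.142+np.pi)],n)
a=[cv2.resize(cv2.imread(f"pics/a6{n}.png"),(400,400)) for n in("scene","top")];cv2.imwrite("pics/a6.png",np.hstack(a))
E
python3 go.py .6013 -.239 .1 -1.57; python3 see.py|grep lid
```

```text
t 56.88 pos [ 0.5217 -0.2833  0.2978] yaw -1.536 need cm [  7.96   4.43 -19.78] deg -1.94 tilt fix [-0.39  0.2 ] F [-1.2  0.1 -0.4] w 85.3 q1,q7 [ 0.61 -1.21]
scene lid [(0.84, [196, 223], 881, [0.61, -0.245]), (0.63, [267, 231], 1017, [0.66, -0.038])]
top lid [(0.57, [377, 223], 1438, [0.6, -0.235])]
```

View pics/a6.png

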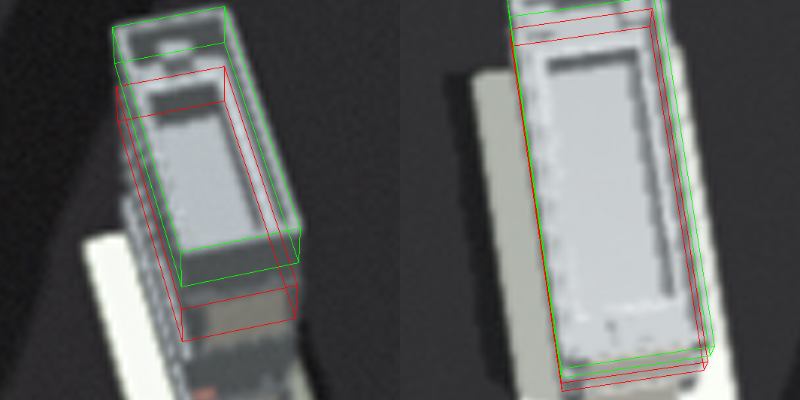

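```bash
python3 - <<'E'
import re
s=open("fit0.py").read();i=s.index('go("L"');s=s[:i]+'go("lid",LID,"lid",(.6,-.24),.011,0)\n';exec(s)
E
python3 avg.py pics/l1 .6 -.24 .02 30
```

```text
lid ('scene', 'top') [ 0.6001 -0.2393 -0.0131  0.0515]
lid ('scene',) [ 0.5989 -0.2392  0.0011  0.0468]
lid ('top',) [ 0.6016 -0.2397 -0.0263  0.0394]
scene origin [168 191] scale 10.0
top origin [348 193] scale 10.0
```

View pics/l1_top.png

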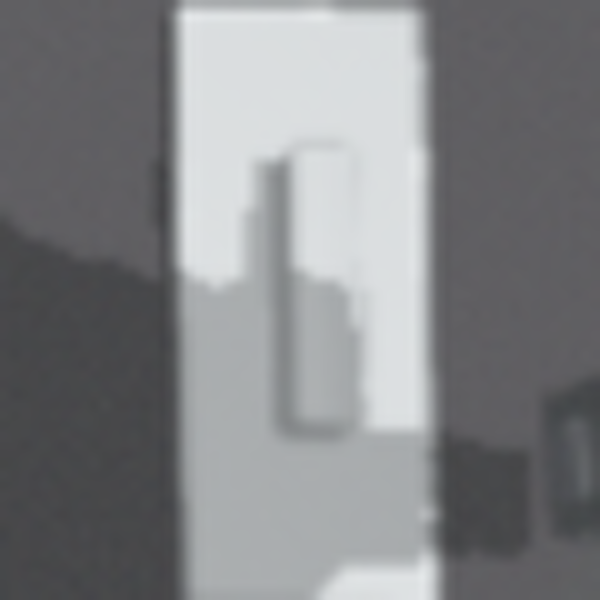

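Call:
send_rows:
  motion: "2 1.1 -1 -0.3 0.2 -2 0.5;2 1.1 -2 0 0 0 0.5;2 1.1 -2 0 0 0 0.5;1.5 0.8 -2 0 0 0 0.5;0 0 -2 0 0 0 0.5;0 0 -2 0 0 0 0.5;0 0 -2 0 0 0 0.5;0 0 -2 0 0 0 0.5;0 0 -1.5 0 0 0 0.5;0 0 0 0 0 0 0.5;0 0 0 0 0 0 0.5"

```text
t: 59.5
eef_pos: [0.6006, -0.2419, 0.1277]
tool_rot: [0.001, 1.0, -0.003, 0.003]
contact_force: [-0.0, -0.2, 0.3]
gripper_width: 0.502
```

```bash
python3 go.py .601 -.2393 .021 -1.5758
```

```text
t 59.5 pos [ 0.6006 -0.2419  0.1277] yaw -1.577 need cm [  0.04   0.26 -10.67] deg 0.08 tilt fix [0.07 0.31] F [-0.  -0.2  0.3] w 42.7 q1,q7 [ 0.48 -1.43]
```

Call:
send_rows:
  motion: "0 0.25 -1 0 0.3 0 0.5;0 0 -1.3 0 0 0 0.5;0 0 -1.3 0 0 0 0.5;0 0 -1.3 0 0 0 0.5;0 0 -1.3 0 0 0 0.5;0 0 -1.3 0 0 0 0.5;0 0 -0.8 0 0 0 0.5;0 0 0 0 0 0 0.5;0 0 0 0 0 0 0.5"

```text
t: 60.25
eef_pos: [0.6017, -0.2398, 0.0385]
tool_rot: [0.001, 1.0, -0.003, 0.002]
contact_force: [0.8, 0.8, -0.5]
gripper_width: 0.495
```

```bash
python3 go.py .601 -.2393 .021 -1.5758
```

```text
t 60.25 pos [ 0.6017 -0.2398  0.0385] yaw -1.578 need cm [-0.07  0.05 -1.75] deg 0.11 tilt fix [0.15 0.18] F [ 0.8  0.8 -0.5] w 42.1 q1,q7 [ 0.45 -1.47]
```

Call:
send_rows:
  motion: "0 0 -0.8 0.1 0.2 0 0.5;0 0 -0.6 0 0 0 0.5;0 0 -0.3 0 0 0 0.5;0 0 0 0 0 0 0.5"

```text
t: 60.58
eef_pos: [0.6027, -0.2402, 0.0209]
tool_rot: [0.001, 1.0, -0.004, 0.001]
contact_force: [-0.5, -0.1, 0.6]
gripper_width: 0.501
```

```bash
python3 go.py .601 -.2393 .021 -1.5758
```

```text
t 60.58 pos [ 0.6027 -0.2402  0.0209] yaw -1.578 need cm [-0.17  0.09  0.01] deg 0.13 tilt fix [0.07 0.07] F [-0.5 -0.1  0.6] w 42.6 q1,q7 [ 0.45 -1.48]
```

Call:
send_rows:
  motion: "-0.15 0.05 0 0 0 0 0.5;0 0 0 0 0 0 1;0 0 0 0 0 0 1;0 0 0 0 0 0 1;0 0 0 0 0 0 1;0 0 0 0 0 0 1;0 0 0 0 0 0 1;0 0 1 0 0 0 1;0 0 2 0 0 0 1;0 0 3 0 0 0 1;0 0 3 0 0 0 1;0 0 3 0 0 0 1;0 0 3 0 0 0 1;0 0 3 0 0 0 1;0 0 3 0 0 0 1;0 0 3 0 0 0 1;0 0 3 0 0 0 1;0 0 0 0 0 0 1"
  newtons: 100

```text
t: 62.08
eef_pos: [0.5946, -0.2369, 0.3085]
tool_rot: [-0.0, 1.0, -0.003, -0.001]
contact_force: [1.0, 0.4, -0.4]
gripper_width: 0.192
```

```bash
python3 go.py .6107 -.0267 .28 -1.429
```

```text
t 62.08 pos [ 0.5946 -0.2369  0.3085] yaw -1.576 need cm [ 1.61 21.02 -2.85] deg 8.43 tilt fix [-0.04 -0.16] F [ 1.   0.4 -0.4] w 16.3 q1,q7 [ 0.49 -1.39]
```

Call:
send_rows:
  motion: "0.2 2.4 0 0 0 1 1;0.2 2.4 0 0 0 1 1;0.2 2.4 0 0 0 1 1;0.2 2.4 0 0 0 1 1;0.2 2.4 0 0 0 1 1;0.2 2.4 0 0 0 1 1;0.2 2.4 0 0 0 1 1;0.2 2.4 0 0 0 1 1;0 1.3 0 0 0 0.4 1;0 0 0 0 0 0 1;0 0 0 0 0 0 1;0 0 0 0 0 0 1"

```text
t: 63.08
eef_pos: [0.604, -0.015, 0.31]
tool_rot: [0.001, 0.997, 0.079, -0.003]
contact_force: [-0.2, -1.1, -1.5]
gripper_width: 0.19
```

```bash
python3 go.py .6107 -.0267 .25 -1.429
```

```text
t 63.08 pos [ 0.604 -0.015  0.31 ] yaw -1.413 need cm [ 0.67 -1.17 -6.  ] deg -0.9 tilt fix [ 0.09 -0.29] F [-0.2 -1.1 -1.5] w 16.1 q1,q7 [ 0.23 -1.61]
```

Call:
send_rows:
  motion: "0.6 -1.1 -0.5 0.1 -0.3 -0.9 1;0 0 -1 0 0 0 1;0 0 -1 0 0 0 1;0 0 -1 0 0 0 1;0 0 -0.8 0 0 0 1;0 0 0 0 0 0 1;0 0 0 0 0 0 1"

```text
t: 63.67
eef_pos: [0.6092, -0.0367, 0.2597]
tool_rot: [0.002, 0.998, 0.063, -0.002]
contact_force: [-0.8, -0.9, -1.8]
gripper_width: 0.189
```

```bash
python3 got.py .6107 -.0267 .25 3.2836 0 0 1; cat > chl.py <<'E'
import sys
from ov import *
from avg import avg
np.save("last_scene.npy",avg("scene",6).astype(np.uint8))
o,M=tool();p=o["eef_pos"]
draw(sys.argv[1],[.63,-.027,.2],30,[(TOTE[1:2],.6107,-.0267,.154,.142+np.pi),(LID,p[0],p[1],p[2]-.0099,.142)],"scene")
E
python3 chl.py pics/e1.png
```

```text
t 63.67 pos [ 0.6092 -0.0367  0.2597] need cm [ 0.15  1.   -0.97] rotvec [ 0.19 -0.2   0.86] F [-0.8 -0.9 -1.8] w 16.1 q7 -1.62
```

View pics/e1.png

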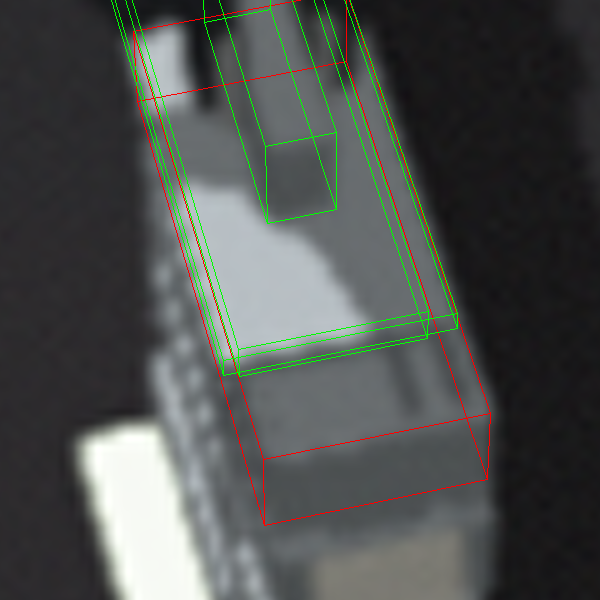

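Call:
send_rows:
  motion: "0.15 1 0 0.2 -0.2 0.9 1;0 0 0 0 0 0 1;0 0 -0.3 0 0 0 1;0 0 -0.3 0 0 0 1;0 0 -0.3 0 0 0 1;0 0 0 0 0 0 1;0 0 0 0 0 0 1"

```text
t: 64.55
eef_pos: [0.6123, -0.0237, 0.2528]
tool_rot: [-0.0, 0.997, 0.074, 0.003]
contact_force: [1.5, -0.5, -1.0]
gripper_width: 0.19
```

```bash
python3 got.py .611 -.0262 .24 3.2836 0 0 1; python3 chl.py pics/e2.png
```

```text
t 64.55 pos [ 0.6123 -0.0237  0.2528] need cm [-0.13 -0.25 -1.28] rotvec [-0.05  0.33 -0.29] F [ 1.5 -0.5 -1. ] w 16.2 q7 -1.62
```

View pics/e2.png

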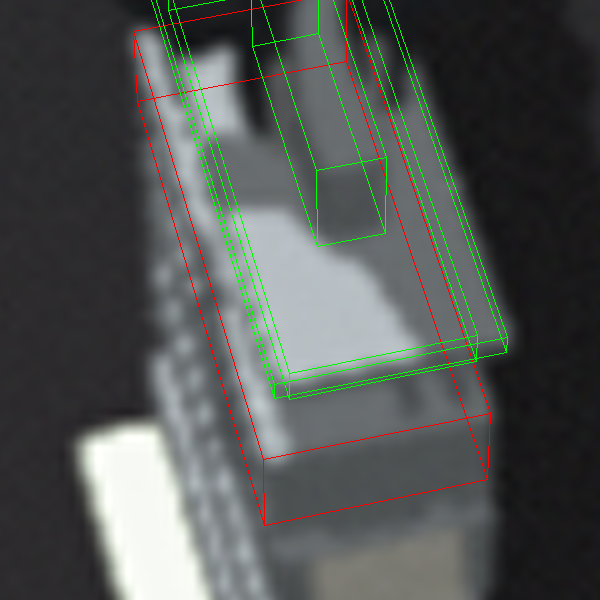

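Call:
send_rows:
  motion: "-0.1 -0.25 0 0 0.3 -0.3 1;0 0 0 0 0 0 1;0 0 -0.2 0 0 0 1;0 0 -0.2 0 0 0 1;0 0 0 0 0 0 1"

```text
t: 65.27
eef_pos: [0.6116, -0.0268, 0.2493]
tool_rot: [-0.0, 0.998, 0.07, 0.001]
contact_force: [0.1, 0.6, -2.1]
gripper_width: 0.191
```

```bash
python3 got.py .611 -.0262 .237 3.2836 0 0 1; python3 chl.py pics/e3.png
```

```text
t 65.27 pos [ 0.6116 -0.0268  0.2493] need cm [-0.06  0.06 -1.23] rotvec [-0.05  0.08  0.07] F [ 0.1  0.6 -2.1] w 16.2 q7 -1.63
```

View pics/e3.png

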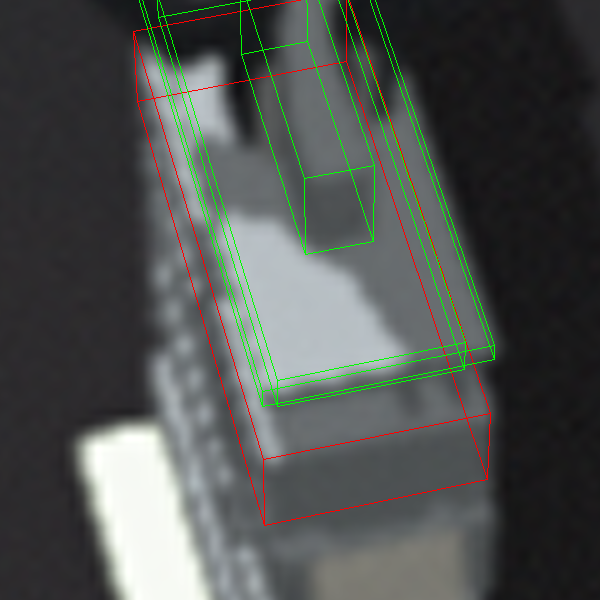

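Call:
send_rows:
  motion: "0 0.06 -0.3 0 0 0 1;0 0 -0.3 0 0 0 1;0 0 -0.3 0 0 0 1;0 0 0 0 0 0 1;0 0 0 0 0 0 1"

```text
t: 65.98
eef_pos: [0.6118, -0.0259, 0.2398]
tool_rot: [-0.0, 0.998, 0.07, 0.001]
contact_force: [1.3, -0.1, -1.0]
gripper_width: 0.191
```

```bash
python3 got.py .611 -.0262 .234 3.2836 0 0 1
```

```text
t 65.98 pos [ 0.6118 -0.0259  0.2398] need cm [-0.08 -0.03 -0.58] rotvec [-0.05  0.12  0.05] F [ 1.3 -0.1 -1. ] w 16.3 q7 -1.63
```

Call:
send_rows:
  motion: "-0.05 0 -0.3 0 0.1 0 1;0 0 -0.3 0 0 0 1;0 0 -0.2 0 0 0 1;0 0 0 0 0 0 1"

```text
t: 66.32
eef_pos: [0.612, -0.0261, 0.2321]
tool_rot: [-0.0, 0.998, 0.07, 0.001]
contact_force: [-1.0, -0.1, -1.2]
gripper_width: 0.191
```

```bash
python3 got.py .611 -.0262 .226 3.2836 0 0 1
```

```text
t 66.32 pos [ 0.612  -0.0261  0.2321] need cm [-0.1  -0.01 -0.61] rotvec [-0.02  0.13  0.06] F [-1.  -0.1 -1.2] w 16.2 q7 -1.63
```

Call:
send_rows:
  motion: "0 0 -0.3 0 0 0 1;0 0 -0.3 0 0 0 1;0 0 0 0 0 0 1"

```text
t: 66.57
eef_pos: [0.6127, -0.0262, 0.2267]
tool_rot: [0.0, 0.998, 0.07, 0.002]
contact_force: [-1.2, -0.9, 2.7]
gripper_width: 0.189
```

```bash
python3 got.py .611 -.0262 .226 3.2836 0 0 1; python3 -c "
from station import *
for _ in range(3): read_camera('scene');print(get_obs()['contact_force'].round(1),get_obs()['eef_pos'].round(4))"
```

```text
t 66.57 pos [ 0.6127 -0.0262  0.2267] need cm [-0.17  0.   -0.07] rotvec [-0.    0.23  0.06] F [-1.2 -0.9  2.7] w 16.1 q7 -1.64
[-0.3  0.5  2.4] [ 0.6127 -0.0262  0.2267]
[-1.1  0.5  3. ] [ 0.6126 -0.0262  0.2267]
[-0.9 -0.2  2.2] [ 0.6127 -0.0262  0.2267]
```

Call:
send_rows:
  motion: "0 0 -0.4 0 0 0 1;0 0 -0.4 0 0 0 1;0 0 -0.4 0 0 0 1"

```text
t: 66.97
eef_pos: [0.6132, -0.026, 0.2264]
tool_rot: [0.002, 0.998, 0.07, 0.004]
contact_force: [-10.4, -0.3, 27.5]
gripper_width: 0.191
```

```bash
python3 got.py .611 -.0262 .226 3.2836 0 0 1; python3 chl.py pics/e4.png
```

```text
t 66.97 pos [ 0.6132 -0.026   0.2264] need cm [-0.22 -0.02 -0.04] rotvec [0.15 0.45 0.12] F [-10.4  -0.3  27.5] w 16.2 q7 -1.64
```

View pics/e4.png

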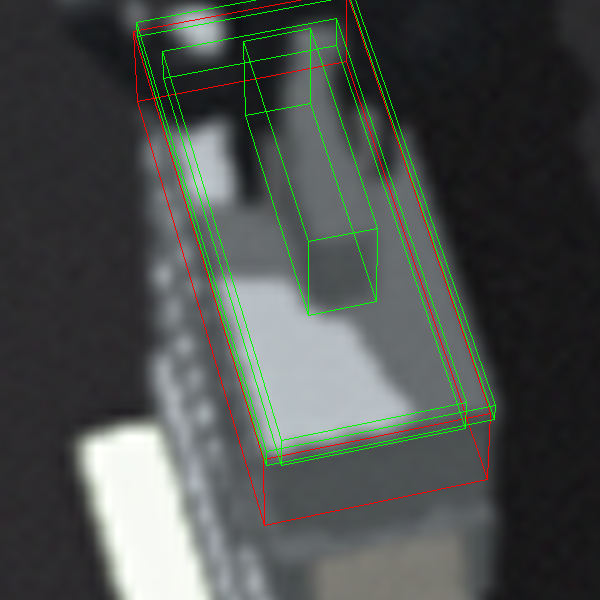

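Call:
send_rows:
  motion: "0 0 0 0 0 0 1;0 0 0 0 0 0 1;0 0 0 0 0 0 0.4;0 0 0 0 0 0 0.4;0 0 0 0 0 0 0.4;0 0 0 0 0 0 0.4;0 0 0.5 0 0 0 0.4;0 0 1.5 0 0 0 0.4;0 0 2.5 0 0 0 0.4;0 0 3 0 0 0 0.4;0 0 2 0 0 0 0.4;-1.5 -2 0 0 0 0 0.4;-1.5 -3 0 0 0 0 0.4;-1.5 -3 0 0 0 0 0.4;-1.5 -3 0 0 0 0 0.4;-1 -3 0 0 0 0 0.4;-1 -3 0 0 0 0 0.4;-1 -3 0 0 0 0 0.4;-1 -3 0 0 0 0 0.4;0 0 0 0 0 0 0.4"

```text
t: 68.93
eef_pos: [0.5066, -0.2604, 0.329]
tool_rot: [0.0, 0.997, 0.075, 0.005]
contact_force: [-0.4, -0.9, -0.3]
gripper_width: 0.6
```

```bash
python3 - <<'E'
from ov import *
from avg import avg
print(get_obs()["contact_force"],get_obs()["eef_pos"])
for n in("scene","top"):
    np.save(f"last_{n}.npy",avg(n,4).astype(np.uint8))
    draw(f"pics/a7{n}.png",[.61,-.027,.18],38,[(TOTE[1:2],.6107,-.0267,.154,.142),(LID[:2],.6107,-.0267,.216,.142)],n)
    i=np.load(f"last_{n}.npy");p=proj([.61,-.027,.18],n)[0].astype(int);cv2.imwrite(f"pics/a8{n}.png",cv2.resize(i[p[1]-38:p[1]+38,p[0]-38:p[0]+38],(400,400),interpolation=2)[:,:,::-1])
for k in(7,8):
    a=[cv2.resize(cv2.imread(f"pics/a{k}{n}.png"),(400,400)) for n in("scene","top")];cv2.imwrite(f"pics/a{k}.png",np.hstack(a))
E
```

```text
[-0.38758312 -0.88183143 -0.25029378] [ 0.50657354 -0.26039458  0.32898671]
```

View pics/a7.png

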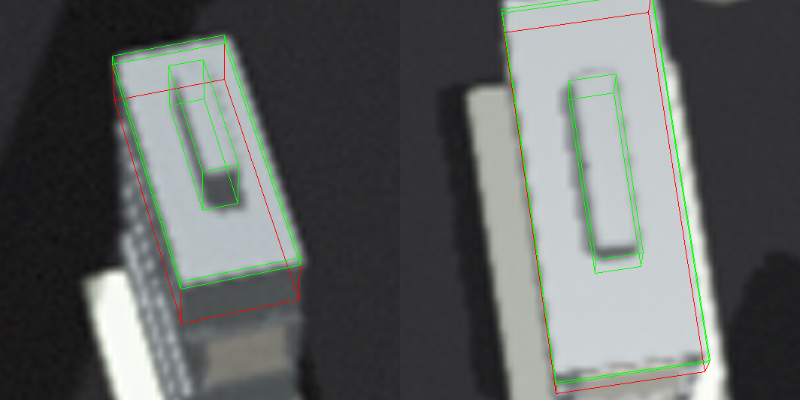

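View pics/a8.png

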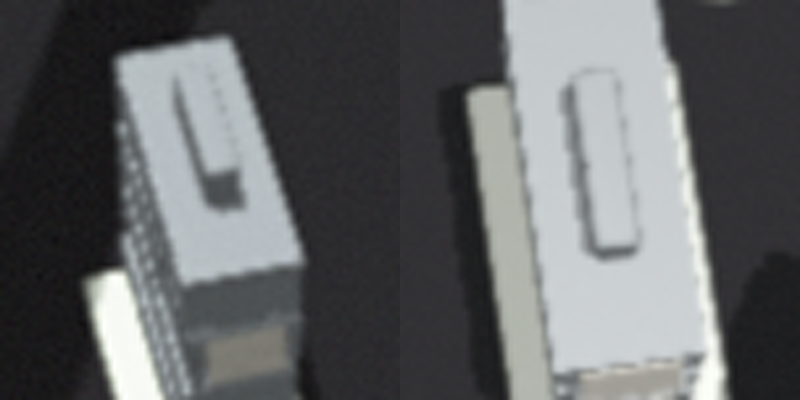

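```bash
python3 - <<'E'
from fit6 import *
r=regs("lid",[.61,-.027,.225])
for f in((0,1,2,3),(0,1,2,3,4)):
    v,e=fit6(LID[:2],r,[.6107,-.0267,.216,.142,0,0],free=f);print(v.round(4),round(e,3))
E
python3 go.py .6107 -.0267 .275 -1.429
```

```text
scene 0.59 [270. 177.] [269. 175.] 944
top 0.76 [293. 203.] [294. 203.] 2092
[ 0.6131 -0.0263  0.2179  0.1339  0.      0.    ] 0.07
[ 0.6127 -0.0259  0.2185  0.1291 -0.0379  0.    ] 0.064
t 69.53 pos [ 0.51   -0.252   0.3289] yaw -1.41 need cm [10.07 22.53 -5.39] deg -1.07 tilt fix [-0.2   0.66] F [-0.4  0.   0.4] w 50.7 q1,q7 [ 0.59 -1.12]
```

Call:
send_rows:
  motion: "1.3 2.8 0 0 0 0 1;1.3 2.8 0 0 0 0 1;1.3 2.8 0 0 0 0 1;1.3 2.8 0 0 0 0 1;1.3 2.8 0 0 0 0 1;1.3 2.8 0 0 0 0 1;1.3 2.8 0 0 0 0 1;1 2.2 0 0 0 0 1;0 0 0 0 0 0 1;0 0 -1 0 0 0 1;0 0 -1 0 0 0 1;0 0 -1 0 0 0 1;0 0 0 0 0 0 1;0 0 0 0 0 0 1"
  newtons: 60

```text
t: 70.7
eef_pos: [0.6109, -0.0277, 0.2945]
tool_rot: [-0.0, 0.997, 0.076, 0.005]
contact_force: [-0.2, -0.1, -0.5]
gripper_width: 0.0
```

```bash
python3 go.py .6125 -.0265 .256 -1.429
```

```text
t 70.7 pos [ 0.6109 -0.0277  0.2945] yaw -1.419 need cm [ 0.16  0.12 -3.85] deg -0.58 tilt fix [-0.08  0.52] F [-0.2 -0.1 -0.5] w 0.0 q1,q7 [ 0.25 -1.6 ]
```

Call:
send_rows:
  motion: "0.1 0.1 -0.8 0 0.5 0 1;0 0 -0.8 0 0 0 1;0 0 -0.8 0 0 0 1;0 0 -0.6 0 0 0 1;0 0 0 0 0 0 1;0 0 0 0 0 0 1"

```text
t: 71.2
eef_pos: [0.6112, -0.0306, 0.2605]
tool_rot: [-0.0, 0.997, 0.073, -0.001]
contact_force: [-0.8, -0.0, 0.0]
gripper_width: -0.002
```

```bash
python3 go.py .6125 -.0265 .252 -1.429
```

```text
t 71.2 pos [ 0.6112 -0.0306  0.2605] yaw -1.425 need cm [ 0.13  0.41 -0.85] deg -0.25 tilt fix [-0.   -0.11] F [-0.8 -0.   0. ] w -0.2 q1,q7 [ 0.25 -1.61]
```

Call:
send_rows:
  motion: "0.1 0.4 0 0 0 0 1;0 0 0 0 0 0 1;0 0 -0.3 0 0 0 1;0 0 -0.3 0 0 0 1;0 0 0 0 0 0 1"

```text
t: 71.62
eef_pos: [0.613, -0.0256, 0.2552]
tool_rot: [-0.0, 0.997, 0.073, 0.0]
contact_force: [-0.3, -0.2, -0.5]
gripper_width: 0.003
```

```bash
python3 go.py .6125 -.0265 .252 -1.429
```

```text
t 71.62 pos [ 0.613  -0.0256  0.2552] yaw -1.424 need cm [-0.05 -0.09 -0.32] deg -0.29 tilt fix [-0.01  0.01] F [-0.3 -0.2 -0.5] w 0.3 q1,q7 [ 0.24 -1.62]
```

Call:
send_rows:
  motion: "0 0 -0.2 0 0 0 1;0 0 -0.2 0 0 0 1;0 0 -0.2 0 0 0 1;0 0 -0.2 0 0 0 1"

```text
t: 71.95
eef_pos: [0.6137, -0.0256, 0.252]
tool_rot: [0.001, 0.997, 0.073, 0.002]
contact_force: [-6.2, -0.4, 14.5]
gripper_width: -0.001
```

```bash
python3 go.py .6125 -.0265 .252 -1.429
```

```text
t 71.95 pos [ 0.6137 -0.0256  0.252 ] yaw -1.424 need cm [-0.12 -0.09  0.  ] deg -0.26 tilt fix [0.06 0.19] F [-6.2 -0.4 14.5] w -0.1 q1,q7 [ 0.24 -1.62]
```

Call:
send_rows:
  motion: "0 0 0 0 0 0 1;0 0 0.5 0 0 0 1;0 0 1.5 0 0 0 1;0 0 2.5 0 0 0 1;0 0 3 0 0 0 1;0 0 1 0 0 0 1;-1.5 -3 0 0 0 0 1;-1.5 -3 0 0 0 0 1;-1.5 -3 0 0 0 0 1;-1.5 -3 0 0 0 0 1;-1 -3 0 0 0 0 1;-1 -3 0 0 0 0 1;-1 -3 0 0 0 0 1;0 0 0 0 0 0 1;0 0 0 0 0 0 1;0 0 0 0 0 0 1"

```text
t: 73.28
eef_pos: [0.5164, -0.2427, 0.3406]
tool_rot: [0.0, 0.997, 0.075, 0.002]
contact_force: [0.1, -0.2, -0.5]
gripper_width: 0.003
```

```bash
python3 - <<'E'
from h import *
cv2.imwrite("pics/fin.png",read_camera("scene")[:,:,::-1]);print(get_obs()["eef_pos"],get_obs()["contact_force"])
E
```

```text
[ 0.51678815 -0.24183759  0.34064858] [0.5940131  0.11542583 0.2559996 ]
```

View pics/fin.png

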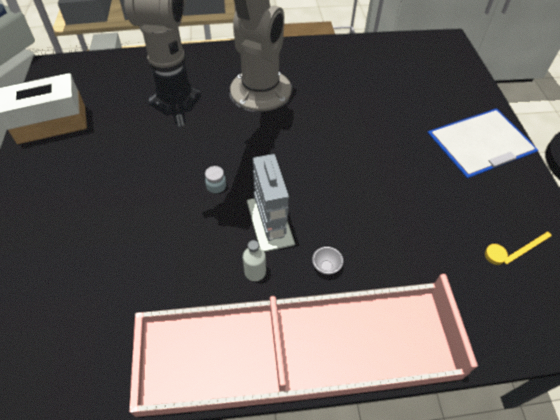

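The picture shows the straight pile with the lid on at about (270,195). The jar (215,180), bottle (255,262) and dish (327,261) have not moved, and the arm is clear.

```bash
python3 -c "
from station import *
print(hand_in())"
```

```text
the job is handed in; nothing more can be done
None
```

The job is done and handed in at about 73 s. The footpiece lies flat in the bottom tote, all three loose totes are stacked on it with card ends alternating, and the lid is pressed home on the top one.

**Totes:** The first tote went in tilted by about 0.2 rad, with one end caught on the rim. I gripped it again, levelled it and seated it. The third touched the rim once and went in freely after I moved it about 4 mm.

**Last checks:**
- Overlays of the expected poses match each tote at its stacking height, to about 1 to 3 mm.
- With the fingers shut, pressing the lid's rib with 14.5 N met it at z = 0.252 m, which is exactly the height for a lid fully home. A lid still 8 mm proud would have been touched at 0.260 m.
- The jar, dish and bottle look unmoved, and the arm is clear of everything.

**Disagreements:**
- The camera outline fit put the lid about 2 mm higher, with a tilt of 0.04 rad that would be over the limit. The fit is coarse and the press test speaks against it, but I did not measure the tilt any other way.
- The lid also appears about 2 to 3 mm off centre along x, well within the 14 mm allowed.
- While pressing the lid down the force reached 27.5 N, above the 7 to 15 N suggested but under the 40 N limit.

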